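# Jack the cast soap bars out of their mould with the ratchet and lay them out to dry

### The arm

A 6-joint arm with a two-finger parallel gripper is mounted at the origin on the work surface. World frame = base frame: x ahead of the robot, y to its left, z up, the work surface at z = 0. Lengths are in m, angles in rad, forces in N, time in s.
With the tool pointing down it reaches from about 0.35 to 0.85 m from the base axis. Payload 8.1 kg.
Tool frame: the origin (TCP) lies at the very end of the fingers, on their centre line; the grasp point (between the pads) lies 19 mm behind it; z points along the fingers, y is the line along which they close (so a half turn about z gives the same grasp; the last joint's range is limited). The gripper opens to 85 mm and grips with 20 to 120 N. Pads are 22 mm wide; open, the fingers measure 114 mm over their backs; the gripper's body (76 mm by 85 mm) begins 54 mm behind the grasp point. The pads swing forward as they close: fully open they stand 13 mm farther back than shut.
Start: joints at [1.021, 0.13, 1.488, -0, 1.523, -0.085], TCP at [0.269, 0.536, 0.231] pointing down, gripper open.
Joint ranges: [-2.96, 2.96], [-0.89, 2.26], [0.02, 2.5], [-1.34, 4.48], [0, 2.73], [-2.66, 2.66]. Speed limits (rad/s): [2.39, 2.39, 2.79, 3.14, 3.14, 3.14].

### API

Orientations are given as a unit quaternion [x, y, z, w].
In Python, from cell import manip gives the robot as it stands. The module is installed in compiled form; this text tells all that it offers.
- The arm moves only by the tool apply_moves, never from a script. Its argument "rows" is a list of rows, each an object of numbers: "x", "y", "z": the shift along the tool's x, y, z in m; "twist": the turn about the tool's z in rad. In form: [{"x": .., "y": .., "z": .., "twist": ..}, ...]. A call has 1 to 20 rows; each row shifts and turns the commanded pose from where the row before left it, along the tool's axes as they then stand; what a row does not reach is not made up. A row lasts 1/10 s, in which the tool goes at most 50 mm and 8.59 degrees, less where a joint would pass 70% of its speed; a pose out of reach is approached as far as the arm can. A call is refused whole if a number of a shift passes 0.05 or a number of a turn 0.15, either way. A call with a gripper value outside its range is refused whole. "fingers" is the finger opening in m, from 0 to 0.0854, set as the call begins (left out, the last holds). The fingers move at their own pace and stop on an object; "newtons" is the grip in N (left out, the last holds). Time passes only in rows, so rows that do not move let the fingers close. It gives the time, the measured TCP pose, the force, the opening and the grip force at its end, in the units of the state.
- manip.read_state(): the state, without advancing time (a new reading comes with each control period).
- manip.get_image(name): name is "scene" or "top" or "wrist"; returns a dict with "frame" (400x640x3 uint8, red, green, blue), "range_z" (400x640 float32, m along the optical axis (not along the pixel's ray), 0 where there is no reading), "vfov" (degrees; the focal length in pixels is half the picture's height over the tangent of half this angle, whatever the lens; pixels are square), "cx", "cy" (the principal point, pixels), "position" and "attitude" of the camera in the world. Camera axes: x right, y down, z forward; pixel columns grow to the right and rows downward; lengths in m; the calibration is good to about 2 mm. A picture is of the moment at which its call begins.
- manip.close_job(): hands the job in; it is judged then, once.
The state is a dict: "time": time; "qpos": joint angles; "joint_vel": joint speeds; "joint_torque": joint torques, N m; "position": TCP position; "orientation": TCP orientation; "force": force on the tool from outside, world axes, zero at the start; "wrist_torque": the same for the moment, N m; "width": finger opening in m; "grasp_force": force on a finger pad.
Only numpy, scipy, OpenCV 4.12 (cv2) and the standard library are available. Lean on these libraries where they do the work, as an engineer would, in place of code of your own. Each camera call takes 0.05 s, during which the arm holds its last target. There are 200 camera calls.

### The job

Jack the cast soap bars up out of their mould: flip the press's ratchet lever over to its raising side and, before raising anything, check it by swinging the handle freely all the way back clockwise; then pump the handle until the bars stand well out of the mould. Lift out every bar and lay each on a broad face or a side on the blade of the wooden paddle, not touching another bar; then flip the lever again and pump the ejector fully back down for the next batch. Leave the other things on the ledge where they are.

Things in the scene. Friction and masses are not known exactly. Their poses are not given: they have to be found in the camera images.
- press: soap press, fixed: aluminium base 200 x 375 x 8 mm, grey mould block (165 x 220 mm, top face 48 mm above the ledge) and a ratchet jack. Origin: on the ledge under the mould block's middle; z up, y from mould to jack, x away from the robot. Four cavities 44 x 89 mm (long way along y), centred at x +-36, y +-52.5 mm; steel ejector pads form their floors
- ratchet_axis (a point): the jack's upright axis at the height of the handle arm, 110 mm above the ledge, 180 mm from the press origin along +y. Round housing 124 mm across, with a toothed steel wheel (148 mm across, 18 upright teeth) on top; the wheel works the ejector
- handle (a joint): angle (rad) of the handle arm about the upright axis, + anticlockwise from above, stops at +-0.62; at 0 the arm (14 mm rod) points along the press's +y. Stays where left. Drives the way the lever leans, free-wheels clicking the other way (about 1 N); a tooth every 0.35 rad, so up to that much of a stroke is lost. Driving takes 3 to 5 N at the grip; blocked when the ejector is at its end
- grip_top (a point): middle of the top of the handle's upright grip: a cylinder 24 mm across and 75 mm tall, top 177 mm above the ledge
- lever (a joint): lean (rad) of the direction lever, pivoted on the arm 56 mm from the axis, swinging across it, stops +-0.5. +: leans anticlockwise, handle drives anticlockwise only, raising the ejector; -: clockwise, lowering it. Starts at -. Its weight holds it either side; pushed (1 N) past upright it falls over. Pushed on against its stop it moves the handle. Rocks between 0.2 and 0.5 over the teeth
- lever_ball (a point): centre of the steel ball, 32 mm across, at the top of the direction lever, 70 mm from its pivot (its centre about 171 mm above the ledge when leaning, 180 mm when upright)
- ejector (a joint): height (m) of the ejector above its lowest position; 0 down, 0.024 at its upper stop; 10 mm per radian of the wheel. It stays where it is left. Bars rest on it, 18 mm above the ledge when down; raised by 18 mm or more a bar stands at least 14 mm out of the mould and can be taken
- bar0_mid (a point): one cast soap bar, cream, 85 x 40 x 26 mm, about 95 g; its middle. x runs along the 85 mm, y across the 40 mm, z through the 26 mm. Starts sunk in one of the four cavities of the press, its top 4 mm below the mould's top face; None if that cavity is empty (cavity at x -36, y -52.5 mm of the press)
- bar1_mid (a point): one cast soap bar, cream, 85 x 40 x 26 mm, about 95 g; its middle. x runs along the 85 mm, y across the 40 mm, z through the 26 mm. Starts sunk in one of the four cavities of the press, its top 4 mm below the mould's top face; None if that cavity is empty (cavity at x -36, y 52.5 mm of the press)
- bar2_mid (a point): one cast soap bar, cream, 85 x 40 x 26 mm, about 95 g; its middle. x runs along the 85 mm, y across the 40 mm, z through the 26 mm. Starts sunk in one of the four cavities of the press, its top 4 mm below the mould's top face; None if that cavity is empty (cavity at x 36, y -52.5 mm of the press)
- bar3_mid (a point): one cast soap bar, cream, 85 x 40 x 26 mm, about 95 g; its middle. x runs along the 85 mm, y across the 40 mm, z through the 26 mm. Starts sunk in one of the four cavities of the press, its top 4 mm below the mould's top face; None if that cavity is empty (cavity at x 36, y 52.5 mm of the press)
- paddle: wooden clothes paddle lying flat and loose, 0.45 kg: blade 290 x 130 x 16 mm, and a 32 mm wide handle of 125 mm beyond its +x end. Origin: underside of the blade's middle; x along the blade to the handle, y across, z up
- brush: bystander: yellow-handled brush, 180 x 48 x 30 mm; leave
- soapbox: bystander: clear acrylic soap box with its lid on, 117 x 82 x 43 mm; leave
- saucer: bystander: white ceramic saucer 140 mm across, 20 mm tall; leave
- jar: bystander: glass jar, 70 mm across, 100 mm tall; leave
- mug: bystander: blue mug, 80 mm across, 90 mm tall; leave
- carousel: bystander, fixed: peg carousel with wooden pegs on a white turntable, 150 mm across, 100 mm tall
Things that resemble listed ones, but are neither listed nor needed, are in the scene too. What is shaped like the part that bears bar0_mid but black or blue is not meant.

How it is judged:
On the way, in this order (a step that is already met when the one before it is completed fails the run):
1. the ratchet lever leans to its raising side, nothing raised yet (value of joint lever above 0.18 rad and value of joint ejector below 0.004 m), for 0.2 s.
2. free-wheel checked: the handle is swung back clockwise to its stop with the ejector still down (value of joint lever above 0.1 rad and value of joint handle below -0.5 rad and value of joint ejector below 0.004 m), for 0.1 s.
3. the ejector is jacked up by 18 mm or more (value of joint ejector above 0.018 m), for 0.2 s.
4. every bar lies on the paddle's blade, none touching another (x of bar0_mid in the frame of paddle between -0.145 and 0.145 m and y of bar0_mid in the frame of paddle between -0.065 and 0.065 m and z of bar0_mid in the frame of paddle between 0.024 and 0.04 m and contact force between each of bar0, bar1, bar2, bar3 and paddle above 0.1 N and linear speed of each of bar0, bar1, bar2, bar3 below 0.03 m/s and x of bar1_mid in the frame of paddle between -0.145 and 0.145 m and y of bar1_mid in the frame of paddle between -0.065 and 0.065 m and z of bar1_mid in the frame of paddle between 0.024 and 0.04 m and x of bar2_mid in the frame of paddle between -0.145 and 0.145 m and y of bar2_mid in the frame of paddle between -0.065 and 0.065 m and z of bar2_mid in the frame of paddle between 0.024 and 0.04 m and x of bar3_mid in the frame of paddle between -0.145 and 0.145 m and y of bar3_mid in the frame of paddle between -0.065 and 0.065 m and z of bar3_mid in the frame of paddle between 0.024 and 0.04 m and contact force between bar0 and bar1 below 0.05 N and contact force between each of bar0, bar1 and bar2 below 0.05 N and contact force between each of bar0, bar1, bar2 and bar3 below 0.05 N), for 0.3 s.
5. the ejector is pumped fully down again (value of joint ejector below 0.003 m), for 0.2 s.
At the end, for the whole second after the job is handed in: Every bar rests at rest on the paddle's blade on a broad face or a side (its middle over the blade, 24 to 40 mm above the paddle's underside), touching no other bar; the ejector is within 3 mm of fully down (all of step 4 and value of joint ejector below 0.003 m).
It fails at once if the brush is shifted more than 40 mm (distance of brush from where it was at the start of the episode above 0.04 m).
It fails at once if the soapbox is shifted more than 40 mm (distance of soapbox from where it was at the start of the episode above 0.04 m).
It fails at once if the saucer is shifted more than 40 mm (distance of saucer from where it was at the start of the episode above 0.04 m).
It fails at once if the jar is shifted more than 40 mm (distance of jar from where it was at the start of the episode above 0.04 m).
It fails at once if the mug is shifted more than 40 mm (distance of mug from where it was at the start of the episode above 0.04 m).
Of bar0, bar1, bar2, bar3 only 2 to 4 are there at a start; the rules pass over those that are not, and their reading is None.
At some moment in a run one of paddle may be knocked a few centimetres aside while the robot is not near it.
Once in a run the grip may slacken for a moment while it holds something.
It also fails if it takes over 210 s, if anything falls off the work surface, if the arm or the gripper's body presses on something with over 40 N, if the wrist force passes 120 N, or if a joint passes its speed limit or range.

## Working session

There is one attempt and no reset: what is moved stays moved. The work goes in short steps, Python scripts to look and compute and a tool call to move; the robot and the scene stay as the last step left them, time stands still between calls to the robot, and variables do not carry over. Pictures are saved under pics/ and viewed, at most 14 in all, crops included, and the job is handed in when it is done.

Besides the shell and the picture viewer there is one more tool, called after "Request:" in YAML: its name, and indented under it one key for each argument. apply_moves: Moves the arm, as the interface text tells. Its arguments: {"type":"object","properties":{"rows":{"type":"array"},"fingers":{"type":"number"},"newtons":{"type":"number"}},"required":["rows"]}

```bash
mkdir -p pics; cat > h.py <<'E'
import numpy as np, cv2
from cell import manip
from scipy.spatial.transform import Rotation as R
def cam(n):
    d=manip.get_image(n); d['f']=d['frame'].shape[0]/2/np.tan(np.radians(d['vfov'])/2); 
    a=np.array(d['attitude'],float); d['R']=a if a.shape==(3,3) else R.from_quat(a).as_matrix(); return d
def cloud(d):
    z=d['range_z']; v,u=np.mgrid[:z.shape[0],:z.shape[1]]
    p=np.stack([(u-d['cx'])*z/d['f'],(v-d['cy'])*z/d['f'],z],-1)
    P=p@d['R'].T+np.array(d['position']); P[z==0]=np.nan; return P
def save(d,n): cv2.imwrite('pics/'+n,d['frame'][...,::-1])
def st():
    s=manip.read_state(); print({k:np.round(s[k],4).tolist() for k in('time','qpos','position','orientation','force','width','grasp_force')}); return s
E
python3 - <<'E'
from h import *
st()
for n in('scene','top'):
    d=cam(n); save(d,n+'0.png'); np.save(n+'0.npy',cloud(d)); print(n,d['position'],d['attitude'],d['f'],d['cx'],d['cy'])
E
```

```text
{'time': 0.0, 'qpos': [1.0206, 0.1312, 1.4893, 0.0001, 1.523, -0.0854], 'position': [0.2686, 0.5359, 0.2302], 'orientation': [0.2303, 0.9731, -0.0009, -0.0003], 'force': [-0.5135, -0.1573, 0.5579], 'width': 0.0851, 'grasp_force': 0.0}
scene [ 1.34108628 -0.2206495   0.69766168] [ 0.73314464  0.49434122 -0.26600442 -0.38388455] 379.4387273860242 320.5894424493412 195.92426136807416
top [0.44488457 0.09376216 1.19260642] [-0.70292403  0.7098125  -0.03440552  0.02966953] 399.0023617884025 317.65464008073076 198.57643201548422
```

View pics/top0.png

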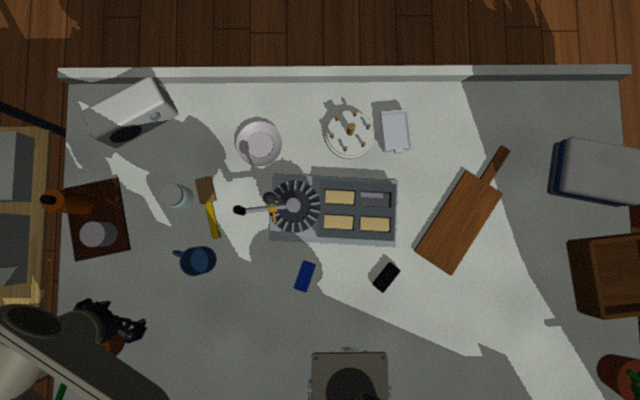

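View pics/scene0.png

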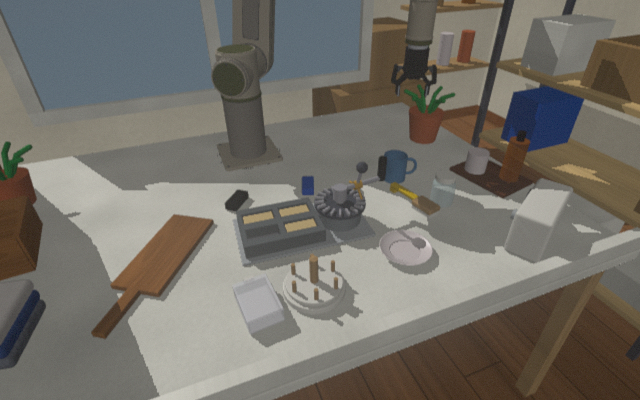

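The top view shows three bars, at (340,197), (338,222) and (375,224); the cavity at (375,198) is empty, so bar2 is missing. The paddle's blade is around (460,222) with its handle pointing up-right. The jack is at (293,206) and the grip at (238,210). Next I measure these.

```bash
python3 - <<'E'
from h import *
P=np.load('top0.npy'); I=cv2.imread('pics/top0.png')
v,u=np.mgrid[:400,:640]
def box(m,n):
    q=P[m][:,:2].astype(np.float32); print(n,m.sum(),'z',np.round(np.nanmedian(P[m][:,2]),4)); r=cv2.minAreaRect(q); print(r, np.round(q.mean(0),4))
z=P[...,2]
reg=lambda a,b,c,d:(u>a)&(u<b)&(v>c)&(v<d)
print('table',np.nanmedian(z[260:300,330:360]))
box(reg(318,402,170,255)&(z>.04)&(z<.056),'mould')
hsv=cv2.cvtColor(I,cv2.COLOR_BGR2HSV)
box(reg(320,395,185,240)&(hsv[...,1]>60)&(z>.03),'bars')
pd=reg(405,515,140,285)&(z>.008)&(z<.03)
pd=cv2.morphologyEx(pd.astype(np.uint8),cv2.MORPH_OPEN,np.ones((3,3)))
box(pd>0,'paddle all')
bl=cv2.morphologyEx(pd,cv2.MORPH_OPEN,np.ones((25,25)))
bl=cv2.morphologyEx(pd,cv2.MORPH_OPEN,cv2.getStructuringElement(cv2.MORPH_ELLIPSE,(25,25)))
box(bl>0,'blade')
for n,a in dict(grip=(228,252,198,220),ball=(258,284,184,206),ball2=(262,284,184,222)).items():
    m=reg(*a)&(z>.13); print(n); 
    for y,x in zip(*np.where(m)): 
        if n!='ball2': print((x,y),np.round(P[y,x],3),end=';')
m=reg(250,345,170,250)&(z>.075)&(z<.12); box(m,'wheel')
c=cv2.resize(I[165:260,220:410],None,fx=4,fy=4,interpolation=cv2.INTER_CUBIC); cv2.imwrite('pics/c.png',c)
for k in range(2,7): pass
E
```

```text
table 0.001929978956894396
mould 3694 z 0.0486
((0.5154232978820801, -0.026106543838977814), (0.22028133273124695, 0.1651853322982788), 86.32076263427734) [ 0.5117 -0.0216]
bars 1251 z 0.0453
((0.5161625146865845, -0.02728227525949478), (0.1923987716436386, 0.11395368725061417), 86.29486083984375) [ 0.504  -0.0087]
paddle all 4793 z 0.0179
((0.5299509763717651, -0.3648998737335205), (0.13210316002368927, 0.41461268067359924), 55.590614318847656) [ 0.4943 -0.3388]
blade 1948 z 0.0179
((0.48486262559890747, -0.3232611119747162), (0.1129196509718895, 0.28589126467704773), 55.331947326660156) [ 0.4928 -0.3212]
grip
(np.int64(235), np.int64(205)) [0.523 0.297 0.178];(np.int64(236), np.int64(205)) [0.523 0.294 0.179];(np.int64(237), np.int64(205)) [0.523 0.292 0.177];(np.int64(238), np.int64(205)) [0.523 0.289 0.178];(np.int64(239), np.int64(205)) [0.523 0.287 0.177];(np.int64(234), np.int64(206)) [0.52  0.3   0.177];(np.int64(235), np.int64(206)) [0.52  0.297 0.178];(np.int64(236), np.int64(206)) [0.52  0.294 0.181];(np.int64(237), np.int64(206)) [0.52  0.292 0.179];(np.int64(238), np.int
[... 10392 characters left out ...]
nt64(269), np.int64(203)) [0.526 0.21  0.186];(np.int64(270), np.int64(203)) [0.526 0.207 0.183];(np.int64(271), np.int64(203)) [0.527 0.206 0.178];(np.int64(272), np.int64(203)) [0.529 0.206 0.145];(np.int64(270), np.int64(204)) [0.527 0.211 0.15 ];(np.int64(271), np.int64(204)) [0.527 0.209 0.147];(np.int64(272), np.int64(204)) [0.527 0.207 0.14 ];(np.int64(273), np.int64(204)) [0.528 0.205 0.132];(np.int64(270), np.int64(205)) [0.525 0.213 0.138];(np.int64(271), np.int64(205)) [0.525 0.21  0.14 ];(np.int64(272), np.int64(205)) [0.525 0.207 0.14 ];ball2
wheel 632 z 0.0809
((0.518928050994873, 0.16305607557296753), (0.1438618153333664, 0.16785511374473572), 42.4455680847168) [0.5239 0.167 ]
```

View pics/c.png

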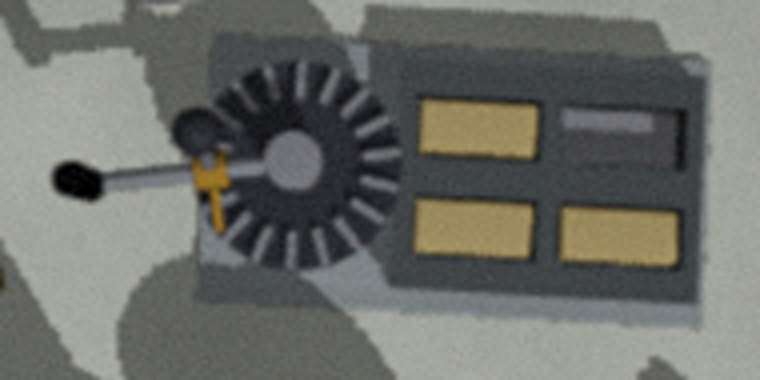

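Request:
apply_moves:
  fingers: 0
  rows:
    - {"twist": 0.146}
    - {"twist": 0.146}
    - {"twist": 0.146}
    - {"twist": 0.146}
    - {"twist": 0.146}
    - {"twist": 0.146}
    - {"twist": 0.146}
    - {"twist": 0.149}
    - {"x": -0.03,"y": 0.034}
    - {"x": -0.03,"y": 0.034}
    - {"x": -0.03,"y": 0.034}
    - {"x": -0.03,"y": 0.034}
    - {"x": -0.03,"y": 0.034}
    - {"x": -0.03,"y": 0.034}
    - {"x": -0.03,"y": 0.034}
    - {"x": -0.03,"y": 0.034}
    - {"x": -0.03,"y": 0.034}
    - {"x": -0.037,"y": 0.032}

```text
validation failed for argument at $.ro...
```

```bash
cat >> h.py <<'E'
def press(): # fitted
    O=np.array([.5154,-.0261]); a=np.radians(86.32); Y=np.array([np.cos(a),np.sin(a)]); X=np.array([Y[1],-Y[0]]); return O,X,Y
def hand(P):
    """handle angle, ball offset (+ = anticlockwise of arm), from top cloud"""
    O,X,Y=press(); A=O+.18*Y
    q=P.reshape(-1,3); q=q[np.isfinite(q[:,0])]; r=q[:,:2]-A; d=np.hypot(*r.T)
    g=q[(d>.122)&(d<.156)&(q[:,2]>.165)&(q[:,2]<.187)]; b=q[(d>.03)&(d<.095)&(q[:,2]>.160)&(q[:,2]<.2)]
    gc=g[:,:2].mean(0) if len(g) else np.full(2,np.nan); bc=b[:,:2].mean(0) if len(b) else np.full(2,np.nan)
    v=gc-A; th=np.arctan2(v@-X,v@Y); w=bc-A
    print('handle',th.round(3),'R',np.hypot(*v).round(4),'grip',gc.round(4),len(g),'ball',bc.round(4),len(b),'angle',np.arctan2(w@-X,w@Y).round(3),'r',np.hypot(*w).round(4)); return th
def goto(x,y,z,head,n):
    """per-row numbers: twist first (at place), then shifts along tool at new heading"""
    s=manip.read_state(); M=R.from_quat(s['orientation']).as_matrix(); h=np.degrees(np.arctan2(M[1,1],M[0,1]))
    dh=(head-h+90)%180-90; 
    t=np.radians(h+dh); yv=np.array([np.cos(t),np.sin(t)]); xv=np.array([-yv[1],yv[0]]); d=np.array([x,y])-np.array(s['position'])[:2]
    print('head',round(h,2),'pos',np.round(s['position'],4),'twist total',round(-np.radians(dh),4),'shift x %.4f y %.4f z %.4f'%(d@xv,d@yv,s['position'][2]-z),'per row',np.round([d@xv/n,d@yv/n,(s['position'][2]-z)/n],4))
E
python3 - <<'E'
from h import *
P0=np.load('top0.npy'); hand(P0)
goto(.586,.208,.165,-3.68,1); st()
d=cam('wrist'); save(d,'w1.png')
E
```

```text
handle 0.171 R 0.1387 grip [0.5122 0.2914] 73 ball [0.54   0.2105] 120 angle -0.161 r 0.0584
head 63.37 pos [0.2687 0.5359 0.2303] twist total 1.1702 shift x -0.3069 y 0.3377 z 0.0653 per row [-0.3069  0.3377  0.0653]
{'time': 0.1, 'qpos': [1.0206, 0.1311, 1.4892, -0.0, 1.523, -0.0854], 'position': [0.2687, 0.5359, 0.2303], 'orientation': [0.2303, 0.9731, -0.0008, -0.0003], 'force': [0.5866, 0.2956, -0.103], 'width': 0.085, 'grasp_force': 0.0}
```

View pics/w1.png

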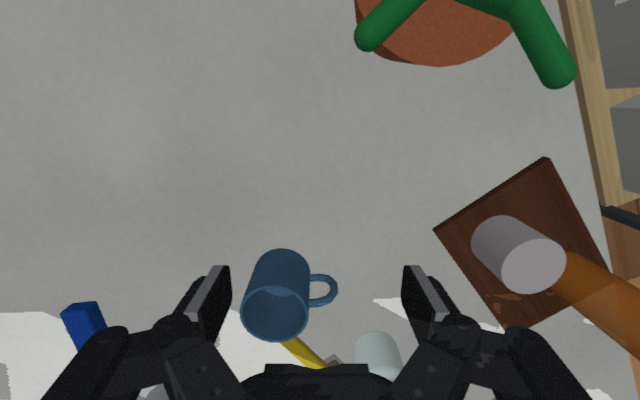

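The wrist view shows the open fingers at (205,310) and (425,310) above the mug. The arm has not moved because the call was refused, probably because every row needs all four keys.

Request:
apply_moves:
  fingers: 0
  rows:
    - {"x": 0,"y": 0,"z": 0,"twist": 0.146}
    - {"x": 0,"y": 0,"z": 0,"twist": 0.146}
    - {"x": 0,"y": 0,"z": 0,"twist": 0.146}
    - {"x": 0,"y": 0,"z": 0,"twist": 0.146}
    - {"x": 0,"y": 0,"z": 0,"twist": 0.146}
    - {"x": 0,"y": 0,"z": 0,"twist": 0.146}
    - {"x": 0,"y": 0,"z": 0,"twist": 0.146}
    - {"x": 0,"y": 0,"z": 0,"twist": 0.148}
    - {"x": -0.03,"y": 0.034,"z": 0,"twist": 0}
    - {"x": -0.03,"y": 0.034,"z": 0,"twist": 0}
    - {"x": -0.03,"y": 0.034,"z": 0,"twist": 0}
    - {"x": -0.03,"y": 0.034,"z": 0,"twist": 0}
    - {"x": -0.03,"y": 0.034,"z": 0,"twist": 0}
    - {"x": -0.03,"y": 0.034,"z": 0,"twist": 0}
    - {"x": -0.03,"y": 0.034,"z": 0,"twist": 0}
    - {"x": -0.03,"y": 0.034,"z": 0,"twist": 0}
    - {"x": -0.03,"y": 0.034,"z": 0,"twist": 0}
    - {"x": -0.037,"y": 0.032,"z": 0,"twist": 0}

```text
time: 1.95
position: [0.5875, 0.2073, 0.2309]
orientation: [0.729, 0.684, -0.0, -0.0]
force: [0.6, 0.3, 0.3]
width: -0.0001
grasp_force: 0.0
```

```bash
python3 - <<'E'
from h import *
goto(.586,.208,.165,-3.68,1); st()
E
```

```text
head -3.63 pos [0.5875 0.2073 0.2309] twist total 0.0008 shift x 0.0006 y -0.0016 z 0.0659 per row [ 0.0006 -0.0016  0.0659]
{'time': 1.95, 'qpos': [0.2567, 0.1927, 1.4199, 0.0003, 1.5293, 0.3201], 'position': [0.5875, 0.2073, 0.2309], 'orientation': [0.7292, 0.6843, -0.0001, -0.0002], 'force': [0.6251, 0.2525, 0.3185], 'width': -0.0001, 'grasp_force': 0.0}
```

Request:
apply_moves:
  rows:
    - {"x": 0,"y": 0,"z": 0.033,"twist": 0}
    - {"x": 0,"y": 0,"z": 0.033,"twist": 0}
    - {"x": 0,"y": -0.01,"z": 0,"twist": 0}
    - {"x": 0,"y": -0.008,"z": 0,"twist": 0}
    - {"x": 0,"y": -0.004,"z": 0,"twist": 0}
    - {"x": 0,"y": -0.004,"z": 0,"twist": 0}
    - {"x": 0,"y": -0.004,"z": 0,"twist": 0}
    - {"x": 0,"y": -0.004,"z": 0,"twist": 0}
    - {"x": 0,"y": -0.002,"z": 0,"twist": 0}
    - {"x": 0,"y": 0,"z": 0,"twist": 0}

```text
time: 2.95
position: [0.5504, 0.2108, 0.1654]
orientation: [0.729, 0.684, 0.0, -0.0]
force: [-0.1, 0.3, -0.1]
width: -0.0001
grasp_force: 0.0
```

```bash
python3 - <<'E'
from h import *
d=cam('scene'); I=d['frame'][140:240,300:420,::-1]; cv2.imwrite('pics/s2.png',cv2.resize(I,None,fx=5,fy=5,interpolation=2))
st()
E
```

```text
{'time': 3.0, 'qpos': [0.2785, 0.1414, 1.5976, -0.0, 1.4026, 0.3424], 'position': [0.5506, 0.2107, 0.1653], 'orientation': [0.7293, 0.6841, -0.0, -0.0], 'force': [-0.118, -0.4297, 0.0058], 'width': 0.0001, 'grasp_force': 0.0}
```

View pics/s2.png

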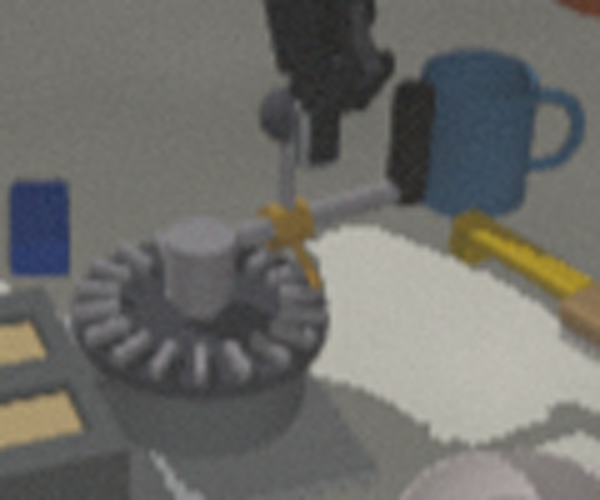

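The lever looks near upright, with the ball at (280,112) and the fingertip to its right at (323,160). I measure the ball in this view.

```bash
cat >> h.py <<'E'
def scene_ball(u,v,d=None,r=3):
    d=d or cam('scene'); P=cloud(d); q=P[v-r:v+r+1,u-r:u+r+1].reshape(-1,3); c=np.nanmedian(q,0); n=c-d['position']; n/=np.linalg.norm(n); c=c+.016*n
    O,X,Y=press(); A=O+.18*Y; w=c[:2]-A; print('ball',c.round(4),'ang',np.arctan2(w@-X,w@Y).round(3),'r',np.hypot(*w).round(4))
E
python3 - <<'E'
from h import *
scene_ball(362,167,None) if 0 else None
P=np.load('scene0.npy'); print(np.nanmedian(P[165:170,360:365].reshape(-1,3),0))
d=cam('scene'); scene_ball(356,162,d,2)
P=cloud(d); 
for vv in (155,160,165,170): print([np.round(P[vv,u],3).tolist() for u in (352,356,360,362,365,368)])
hand(cloud(cam('top')))
E
```

```text
[0.55473818 0.20659238 0.1839333 ]
ball [0.5156 0.2071 0.1808] ang 0.274 r 0.0547
[[0.175, 0.366, 0.0], [0.179, 0.382, -0.001], [0.555, 0.198, 0.223], [0.566, 0.198, 0.228], [0.549, 0.217, 0.216], [0.601, 0.196, 0.246]]
[[0.515, 0.195, 0.188], [0.525, 0.203, 0.192], [0.558, 0.198, 0.209], [0.565, 0.2, 0.212], [0.587, 0.196, 0.225], [0.582, 0.208, 0.22]]
[[0.513, 0.197, 0.171], [0.531, 0.2, 0.18], [0.553, 0.201, 0.191], [0.56, 0.204, 0.194], [0.563, 0.211, 0.194], [0.265, 0.389, -0.002]]
[[0.281, 0.315, 0.002], [0.523, 0.205, 0.158], [0.555, 0.201, 0.176], [0.562, 0.203, 0.179], [0.562, 0.212, 0.177], [0.301, 0.369, 0.001]]
handle 0.171 R 0.1389 grip [0.5122 0.2916] 72 ball [0.5125 0.1995] 43 angle 0.368 r 0.0482
```

Request:
apply_moves:
  rows:
    - {"x": 0,"y": -0.004,"z": 0,"twist": 0}
    - {"x": 0,"y": -0.004,"z": 0,"twist": 0}
    - {"x": 0,"y": 0,"z": 0,"twist": 0}
    - {"x": 0,"y": 0,"z": 0,"twist": 0}
    - {"x": 0,"y": 0.01,"z": 0,"twist": 0}
    - {"x": 0,"y": 0.02,"z": 0,"twist": 0}
    - {"x": 0,"y": 0.02,"z": 0,"twist": 0}
    - {"x": 0,"y": 0.02,"z": -0.03,"twist": 0}
    - {"x": 0,"y": 0.05,"z": -0.035,"twist": 0}
    - {"x": 0,"y": 0.05,"z": 0,"twist": 0}
    - {"x": 0,"y": 0,"z": 0,"twist": 0}

```text
time: 4.2
position: [0.7084, 0.1991, 0.2192]
orientation: [0.73, 0.683, -0.001, -0.0]
force: [-0.6, -0.3, -1.0]
width: 0.0004
grasp_force: 0.0
```

```bash
python3 - <<'E'
from h import *
hand(cloud(cam('top'))); st()
O,X,Y=press();A=O+.18*Y; c=np.cos(.171)*Y-np.sin(.171)*X; g=A+.139*c; print(A,g); goto(g[0],g[1],.2,-3.68+np.degrees(.171),1)
E
```

```text
handle nan R nan grip [nan nan] 0 ball [nan nan] 0 angle nan r nan
{'time': 4.25, 'qpos': [0.206, 0.5067, 1.055, -0.0003, 1.5842, 0.2718], 'position': [0.7056, 0.1996, 0.2195], 'orientation': [0.73, 0.6835, -0.0019, -0.001], 'force': [-1.0322, -0.7313, -0.7172], 'width': 0.0001, 'grasp_force': 0.0}
[0.52695311 0.15352886] [0.51214001 0.29173729]
head -3.77 pos [0.7056 0.1996 0.2195] twist total -0.1726 shift x 0.1122 y -0.1825 z 0.0195 per row [ 0.1122 -0.1825  0.0195]
```

Request:
apply_moves:
  fingers: 0.04
  rows:
    - {"x": 0.04,"y": 0,"z": -0.01,"twist": -0.086}
    - {"x": 0.04,"y": 0,"z": 0,"twist": -0.086}
    - {"x": 0.04,"y": -0.02,"z": 0,"twist": 0}
    - {"x": 0.03,"y": -0.04,"z": 0,"twist": 0}
    - {"x": 0,"y": -0.04,"z": 0,"twist": 0}
    - {"x": 0,"y": -0.04,"z": 0,"twist": 0}
    - {"x": 0,"y": -0.02,"z": 0,"twist": 0}
    - {"x": 0,"y": 0,"z": 0,"twist": 0}

```text
time: 5.05
position: [0.5355, 0.3336, 0.235]
orientation: [0.667, 0.745, 0.0, -0.0]
force: [1.1, -0.3, 0.1]
width: 0.0399
grasp_force: 0.0
```

```bash
python3 - <<'E'
from h import *
g=(.5121,.2917); goto(*g,.13,-3.68+np.degrees(.171),1)
d=cam('scene'); I=d['frame'][120:240,280:440,::-1]; cv2.imwrite('pics/s3.png',cv2.resize(I,None,fx=4,fy=4,interpolation=2)); np.save('s3.npy',cloud(d))
hand(cloud(cam('top')))
E
```

```text
head 6.31 pos [0.5355 0.3336 0.235 ] twist total 0.0034 shift x -0.0391 y -0.0277 z 0.1050 per row [-0.0391 -0.0277  0.105 ]
handle 0.171 R 0.1387 grip [0.5122 0.2914] 73 ball [0.5014 0.2062] 124 angle 0.515 r 0.0585
```

View pics/s3.png

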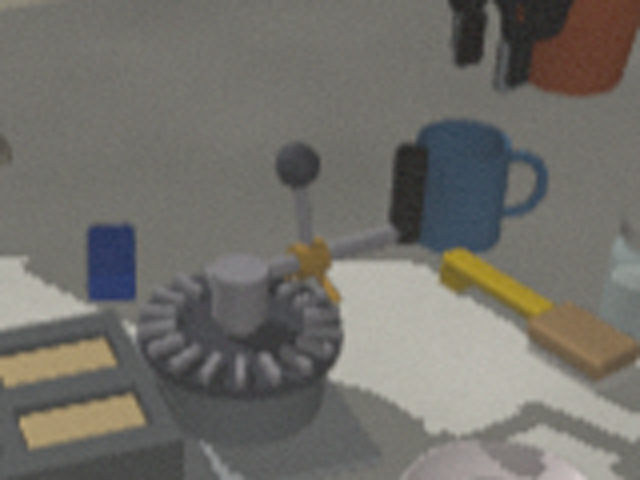

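The lever now leans to the raising side (ball at (298,165), about +0.29 rad), with the handle still at 0.17. Next I cage the grip and swing it clockwise.

Request:
apply_moves:
  rows:
    - {"x": -0.02,"y": -0.014,"z": 0,"twist": 0}
    - {"x": -0.019,"y": -0.014,"z": 0,"twist": 0}
    - {"x": 0,"y": 0,"z": 0,"twist": 0.003}
    - {"x": 0,"y": 0,"z": 0.03,"twist": 0}
    - {"x": 0,"y": 0,"z": 0.03,"twist": 0}
    - {"x": 0,"y": 0,"z": 0.03,"twist": 0}
    - {"x": 0,"y": 0,"z": 0.015,"twist": 0}
    - {"x": 0,"y": 0,"z": 0,"twist": 0}

```text
time: 5.95
position: [0.5137, 0.2908, 0.1261]
orientation: [0.669, 0.743, -0.002, -0.001]
force: [-1.0, -0.4, 0.5]
width: 0.0399
grasp_force: 0.0
```

```bash
python3 - <<'E'
from h import *
goto(.5121,.2917,.13,-3.68+np.degrees(.171),1);st()
E
```

```text
head 5.99 pos [0.5137 0.2908 0.1261] twist total -0.0022 shift x 0.0011 y -0.0014 z -0.0039 per row [ 0.0011 -0.0014 -0.0039]
{'time': 5.95, 'qpos': [0.4282, 0.181, 1.6276, 0.0001, 1.3377, 0.3235], 'position': [0.5137, 0.2908, 0.1261], 'orientation': [0.6692, 0.7431, -0.0022, -0.001], 'force': [-0.9521, -0.4343, 0.4925], 'width': 0.0399, 'grasp_force': 0.0}
```

Request:
apply_moves:
  rows:
    - {"x": 0,"y": 0,"z": -0.004,"twist": 0}
    - {"x": -0.0005,"y": 0.0114,"z": 0,"twist": 0.082}
    - {"x": -0.0005,"y": 0.0114,"z": 0,"twist": 0.082}
    - {"x": -0.0005,"y": 0.0114,"z": 0,"twist": 0.082}
    - {"x": -0.0005,"y": 0.0114,"z": 0,"twist": 0.082}
    - {"x": -0.0005,"y": 0.0114,"z": 0,"twist": 0.082}
    - {"x": -0.0005,"y": 0.0114,"z": 0,"twist": 0.082}
    - {"x": -0.0005,"y": 0.0114,"z": 0,"twist": 0.082}
    - {"x": -0.0005,"y": 0.0114,"z": 0,"twist": 0.082}
    - {"x": -0.0005,"y": 0.0114,"z": 0,"twist": 0.082}
    - {"x": -0.0005,"y": 0.0114,"z": 0,"twist": 0.082}
    - {"x": 0,"y": 0,"z": 0,"twist": 0}
    - {"x": 0,"y": 0,"z": 0,"twist": 0}

```text
time: 7.25
position: [0.6216, 0.2581, 0.135]
orientation: [0.909, 0.416, 0.001, 0.0]
force: [-0.1, -1.0, 0.7]
width: 0.04
grasp_force: 0.0
```

```bash
cat >> h.py <<'E'
def tool_arc():
    s=manip.read_state(); O,X,Y=press(); A=O+.18*Y; v=np.array(s['position'])[:2]-A
    M=R.from_quat(s['orientation']).as_matrix(); h=np.arctan2(M[1,1],M[0,1])+np.radians(3.68)
    print('tool ang %.3f R %.4f heading %.3f z %.4f'%(np.arctan2(v@-X,v@Y),np.hypot(*v),h,s['position'][2]),'F',np.round(s['force'],1),'w',s['width'])
def scene_grip(save_as=None):
    """handle angle from scene cloud: dark points at grip heights"""
    d=cam('scene'); P=cloud(d); O,X,Y=press(); A=O+.18*Y
    q=P.reshape(-1,3); r=q[:,:2]-A; dd=np.hypot(*r.T); c=d['frame'].reshape(-1,3).max(1)
    m=(dd>.115)&(dd<.16)&(q[:,2]>.105)&(q[:,2]<.122)&(c<70); m2=(dd>.07)&(dd<.115)&(q[:,2]>.1)&(q[:,2]<.125)
    for k in (m,m2): print(k.sum(),'ang',np.round(np.arctan2(np.median(r[k]@-X),np.median(r[k]@Y)),3))
    if save_as: cv2.imwrite('pics/'+save_as,cv2.resize(d['frame'][120:240,280:440,::-1],None,fx=4,fy=4,interpolation=2))
    return P
E
python3 - <<'E'
from h import *
tool_arc(); scene_grip('s4.png'); hand(cloud(cam('top')))
E
```

```text
tool ang -0.672 R 0.1410 heading -0.649 z 0.1350 F [-0.1 -1.   0.7] w 0.03999523732412198
34 ang -0.704
87 ang -0.679
handle -0.431 R 0.1327 grip [0.59   0.2703] 11 ball [nan nan] 0 angle nan r nan
```

View pics/s4.png

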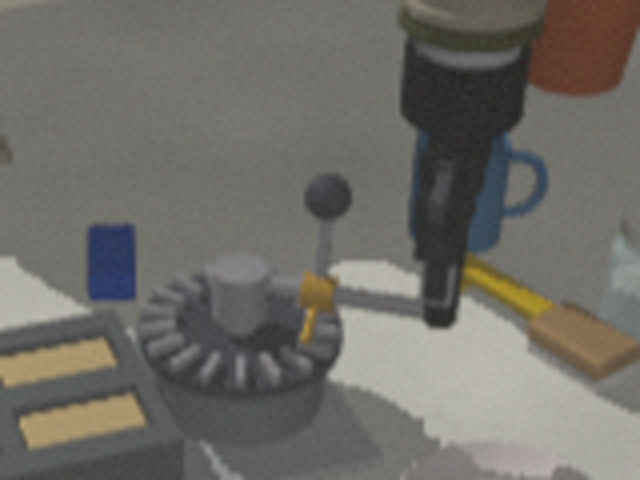

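The handle is near −0.6 rad (rod towards (440,300)), the ball still leans to the raising side, and the bars are still sunk. Next is the first raising stroke.

Request:
apply_moves:
  rows:
    - {"x": -0.0005,"y": -0.0114,"z": 0,"twist": -0.082}
    - {"x": -0.0005,"y": -0.0114,"z": 0,"twist": -0.082}
    - {"x": -0.0005,"y": -0.0114,"z": 0,"twist": -0.082}
    - {"x": -0.0005,"y": -0.0114,"z": 0,"twist": -0.082}
    - {"x": -0.0005,"y": -0.0114,"z": 0,"twist": -0.082}
    - {"x": -0.0005,"y": -0.0114,"z": 0,"twist": -0.082}
    - {"x": -0.0005,"y": -0.0114,"z": 0,"twist": -0.082}
    - {"x": -0.0005,"y": -0.0114,"z": 0,"twist": -0.082}
    - {"x": -0.0005,"y": -0.0114,"z": 0,"twist": -0.082}
    - {"x": -0.0005,"y": -0.0114,"z": 0,"twist": -0.082}
    - {"x": -0.0005,"y": -0.0114,"z": 0,"twist": -0.082}
    - {"x": -0.0005,"y": -0.0114,"z": 0,"twist": -0.082}
    - {"x": -0.0005,"y": -0.0114,"z": 0,"twist": -0.082}
    - {"x": -0.0005,"y": -0.0114,"z": 0,"twist": -0.082}
    - {"x": -0.0005,"y": -0.0114,"z": 0,"twist": -0.082}
    - {"x": -0.0005,"y": -0.0114,"z": 0,"twist": -0.082}
    - {"x": 0,"y": 0,"z": 0,"twist": 0}
    - {"x": 0,"y": 0,"z": 0,"twist": 0}

```text
time: 9.15
position: [0.4511, 0.2675, 0.1335]
orientation: [0.468, 0.883, 0.0, 0.0]
force: [0.1, 0.5, 0.2]
width: 0.04
grasp_force: 0.0
```

```bash
cat >> h.py <<'E'
def bartops(names=('top','scene')):
    O,X,Y=press()
    for n in names:
        P=cloud(cam(n)); out=[]
        for cx,cy in ((-.036,-.0525),(-.036,.0525),(.036,.0525)):
            c=O+cx*X+cy*Y; r=P[...,:2]-c; m=(np.abs(r@X)<.014)&(np.abs(r@Y)<.035)&(P[...,2]<.1); out.append((round(float(np.nanmedian(P[m][:,2])),4) if m.any() else None, int(m.sum())))
        print(n,out)
E
python3 - <<'E'
from h import *
tool_arc(); bartops(); 
E
```

```text
tool ang 0.651 R 0.1369 heading 0.660 z 0.1335 F [0.1 0.5 0.2] w 0.040049978219379216
top [(0.0543, 241), (0.0543, 245), (0.0542, 240)]
scene [(0.0533, 146), (0.0531, 133), (0.0531, 173)]
```

Request:
apply_moves:
  rows:
    - {"x": 0.0015,"y": 0.0114,"z": 0,"twist": 0.082}
    - {"x": -0.0005,"y": 0.0114,"z": 0,"twist": 0.082}
    - {"x": -0.0005,"y": 0.0114,"z": 0,"twist": 0.082}
    - {"x": -0.0005,"y": 0.0114,"z": 0,"twist": 0.082}
    - {"x": -0.0005,"y": 0.0114,"z": 0,"twist": 0.082}
    - {"x": -0.0005,"y": 0.0114,"z": 0,"twist": 0.082}
    - {"x": -0.0005,"y": 0.0114,"z": 0,"twist": 0.082}
    - {"x": -0.0005,"y": 0.0114,"z": 0,"twist": 0.082}
    - {"x": -0.0005,"y": 0.0114,"z": 0,"twist": 0.082}
    - {"x": -0.0005,"y": 0.0114,"z": 0,"twist": 0.082}
    - {"x": -0.0005,"y": 0.0114,"z": 0,"twist": 0.082}
    - {"x": -0.0005,"y": 0.0114,"z": 0,"twist": 0.082}
    - {"x": -0.0005,"y": 0.0114,"z": 0,"twist": 0.082}
    - {"x": -0.0005,"y": 0.0114,"z": 0,"twist": 0.082}
    - {"x": -0.0005,"y": 0.0114,"z": 0,"twist": 0.082}
    - {"x": -0.0005,"y": 0.0114,"z": 0,"twist": 0.082}
    - {"x": 0,"y": 0,"z": 0,"twist": 0}
    - {"x": 0,"y": 0,"z": 0,"twist": 0}

```text
time: 11.05
position: [0.6193, 0.2584, 0.1324]
orientation: [0.91, 0.416, -0.0, -0.0]
force: [0.1, 0.7, -0.0]
width: 0.0401
grasp_force: 0.0
```

Request:
apply_moves:
  rows:
    - {"x": -0.0005,"y": -0.0114,"z": 0,"twist": -0.082}
    - {"x": -0.0005,"y": -0.0114,"z": 0,"twist": -0.082}
    - {"x": -0.0005,"y": -0.0114,"z": 0,"twist": -0.082}
    - {"x": -0.0005,"y": -0.0114,"z": 0,"twist": -0.082}
    - {"x": -0.0005,"y": -0.0114,"z": 0,"twist": -0.082}
    - {"x": -0.0005,"y": -0.0114,"z": 0,"twist": -0.082}
    - {"x": -0.0005,"y": -0.0114,"z": 0,"twist": -0.082}
    - {"x": -0.0005,"y": -0.0114,"z": 0,"twist": -0.082}
    - {"x": -0.0005,"y": -0.0114,"z": 0,"twist": -0.082}
    - {"x": -0.0005,"y": -0.0114,"z": 0,"twist": -0.082}
    - {"x": -0.0005,"y": -0.0114,"z": 0,"twist": -0.082}
    - {"x": -0.0005,"y": -0.0114,"z": 0,"twist": -0.082}
    - {"x": -0.0005,"y": -0.0114,"z": 0,"twist": -0.082}
    - {"x": 0,"y": 0,"z": 0,"twist": 0}
    - {"x": 0,"y": 0,"z": 0,"twist": 0}

```text
time: 12.55
position: [0.4799, 0.284, 0.1332]
orientation: [0.573, 0.819, 0.0, 0.0]
force: [-0.2, 0.4, -0.2]
width: 0.0401
grasp_force: 0.0
```

```bash
python3 - <<'E'
from h import *
tool_arc(); bartops(); 
E
```

```text
tool ang 0.410 R 0.1387 heading 0.414 z 0.1332 F [-0.2  0.4 -0.2] w 0.040052746228774395
top [(0.0624, 245), (0.0622, 248), (0.0622, 239)]
scene [(0.0611, 145), (0.0613, 137), (0.0612, 177)]
```

Request:
apply_moves:
  rows:
    - {"x": -0.0005,"y": -0.0114,"z": 0,"twist": -0.082}
    - {"x": -0.0005,"y": -0.0114,"z": 0,"twist": -0.082}
    - {"x": -0.0005,"y": -0.0114,"z": 0,"twist": -0.082}
    - {"x": 0,"y": 0,"z": 0,"twist": 0}
    - {"x": 0,"y": 0,"z": 0,"twist": 0}

```text
time: 13.15
position: [0.4501, 0.2681, 0.1331]
orientation: [0.469, 0.883, 0.0, 0.0]
force: [-0.7, 0.0, 0.0]
width: 0.0396
grasp_force: 0.0
```

```bash
python3 - <<'E'
from h import *
tool_arc(); bartops(); 
E
```

```text
tool ang 0.655 R 0.1379 heading 0.658 z 0.1331 F [-0.7  0.   0. ] w 0.03962140904312848
top [(0.0648, 248), (0.0645, 247), (0.0649, 239)]
scene [(0.0639, 146), (0.0637, 133), (0.0636, 165)]
```

Request:
apply_moves:
  fingers: 0.06
  newtons: 40
  rows:
    - {"x": 0,"y": 0,"z": -0.03,"twist": 0}
    - {"x": 0,"y": 0,"z": -0.03,"twist": 0}
    - {"x": 0,"y": 0,"z": -0.03,"twist": 0}
    - {"x": 0,"y": 0,"z": -0.005,"twist": 0.13}
    - {"x": 0,"y": 0,"z": 0,"twist": 0.13}
    - {"x": 0,"y": 0,"z": 0,"twist": 0.13}
    - {"x": 0,"y": 0,"z": 0,"twist": 0.13}
    - {"x": 0,"y": 0,"z": 0,"twist": 0.138}
    - {"x": -0.035,"y": 0.008,"z": 0,"twist": 0}
    - {"x": -0.035,"y": 0.008,"z": 0,"twist": 0}
    - {"x": -0.035,"y": 0.008,"z": 0,"twist": 0}
    - {"x": -0.035,"y": 0.008,"z": 0,"twist": 0}
    - {"x": -0.035,"y": 0.008,"z": 0,"twist": 0}
    - {"x": -0.035,"y": 0.008,"z": 0,"twist": 0}
    - {"x": -0.027,"y": 0,"z": 0,"twist": 0}
    - {"x": 0,"y": 0,"z": 0.04,"twist": 0}
    - {"x": 0,"y": 0,"z": 0.04,"twist": 0}
    - {"x": 0,"y": 0,"z": 0,"twist": 0}
    - {"x": 0,"y": 0,"z": 0,"twist": 0}

```text
time: 15.15
position: [0.4828, 0.0285, 0.148]
orientation: [0.729, 0.685, -0.001, -0.001]
force: [0.6, -0.1, -0.1]
width: 0.06
grasp_force: 0.0
```

```bash
cat >> h.py <<'E'
def rects(n='scene',zmin=.052,zmax=.08,name=None):
    d=cam(n); P=cloud(d); O,X,Y=press(); r=P[...,:2]-O; h=cv2.cvtColor(d['frame'],cv2.COLOR_RGB2HSV)
    m=(np.abs(r@X)<.07)&(np.abs(r@Y)<.11)&(P[...,2]>zmin)&(P[...,2]<zmax)&(h[...,1]>50)&(d['frame'][...,0]>90)
    k,l=cv2.connectedComponents(m.astype(np.uint8))
    for i in range(1,k):
        q=P[l==i]
        if len(q)>60: q=q[np.abs(q[:,2]-np.median(q[:,2]))<.006]; rc=cv2.minAreaRect(q[:,:2].astype(np.float32)); print(n,np.round(rc[0],4),np.round(rc[1],4),round(rc[2],1),np.median(q[:,2]).round(4))
def paddle(n='top'):
    d=cam(n); P=cloud(d); z=P[...,2]; h=cv2.cvtColor(d['frame'],cv2.COLOR_RGB2HSV)
    m=(P[...,1]<-.17)&(P[...,1]>-.62)&(P[...,0]>.3)&(P[...,0]<.78)&(z>.008)&(z<.055)
    m=cv2.morphologyEx(m.astype(np.uint8),cv2.MORPH_OPEN,np.ones((3,3)))
    k,l,s,_=cv2.connectedComponentsWithStats(m); i=1+np.argmax(s[1:,4]); q=P[l==i]; q=q[q[:,2]<.026]
    c,wh,a=cv2.minAreaRect(q[:,:2].astype(np.float32)); a=np.radians(a+(90 if wh[1]>wh[0] else 0)); u=np.array([np.cos(a),np.sin(a)])
    if u[0]<0: u=-u
    b=np.array(c)-.0625*u; print('paddle',n,'len',np.round(wh,4),'blade',b.round(4),'head',np.degrees(np.arctan2(u[1],u[0])).round(2),'z',np.median(q[:,2]).round(4)); return b,u,P,d
E
python3 - <<'E'
from h import *
goto(.4828,.0286,.047,-3.68,1); rects('scene'); rects('top'); paddle('top'); paddle('scene')
E
```

```text
head -3.54 pos [0.4828 0.0285 0.148 ] twist total 0.0024 shift x 0.0001 y -0.0001 z 0.1010 per row [ 1.00e-04 -1.00e-04  1.01e-01]
scene [0.4874 0.0281] [0.0834 0.0413] 84.6 0.0633
scene [ 0.4809 -0.0766] [0.0837 0.041 ] 87.4 0.0632
scene [0.5578 0.024 ] [0.0848 0.0418] 85.3 0.0632
paddle top len [0.1315 0.4153] blade [ 0.4789 -0.3295] head -34.35 z 0.0179
paddle scene len [0.1336 0.4182] blade [ 0.4808 -0.3288] head -33.94 z 0.0164
```

Request:
apply_moves:
  rows:
    - {"x": 0,"y": 0.0015,"z": 0.03,"twist": 0.002}
    - {"x": 0,"y": 0,"z": 0.03,"twist": 0}
    - {"x": 0,"y": 0,"z": 0.02,"twist": 0}
    - {"x": 0,"y": 0,"z": 0.01,"twist": 0}
    - {"x": 0,"y": 0,"z": 0.009,"twist": 0}
    - {"x": 0,"y": 0,"z": 0,"twist": 0}
    - {"x": 0,"y": 0,"z": 0,"twist": 0}

```text
time: 16.05
position: [0.4857, 0.0284, 0.0501]
orientation: [0.729, 0.685, 0.001, 0.001]
force: [0.5, -0.4, 0.2]
width: 0.06
grasp_force: 0.0
```

Request:
apply_moves:
  fingers: 0.03
  newtons: 40
  rows:
    - {"x": 0,"y": 0,"z": 0,"twist": 0}
    - {"x": 0,"y": 0,"z": 0,"twist": 0}
    - {"x": 0,"y": 0,"z": 0,"twist": 0}
    - {"x": 0,"y": 0,"z": 0,"twist": 0}

```text
time: 16.45
position: [0.4858, 0.0284, 0.0504]
orientation: [0.729, 0.684, 0.001, 0.001]
force: [-0.7, -0.1, 6.6]
width: 0.0387
grasp_force: 40.6
```

Request:
apply_moves:
  rows:
    - {"x": 0,"y": 0,"z": -0.01,"twist": 0}
    - {"x": 0,"y": 0,"z": -0.02,"twist": 0}
    - {"x": 0,"y": 0,"z": -0.03,"twist": 0}
    - {"x": 0,"y": 0,"z": -0.03,"twist": 0}
    - {"x": 0,"y": 0,"z": -0.01,"twist": 0}
    - {"x": 0,"y": 0,"z": 0,"twist": 0}

```text
time: 17.05
position: [0.4862, 0.0283, 0.1511]
orientation: [0.729, 0.684, 0.001, 0.002]
force: [0.2, -0.5, -0.6]
width: 0.0387
grasp_force: 40.7
```

```bash
python3 - <<'E'
from h import *
st(); b,u,_,_=paddle('top')
p=b-.09*u; goto(*p,.06,-34.35,10)
rects('scene',.052,.2)
E
```

```text
{'time': 17.05, 'qpos': [-0.0471, -0.1305, 1.8972, -0.0, 1.3707, 0.0159], 'position': [0.4862, 0.0283, 0.1511], 'orientation': [0.729, 0.6845, 0.0014, 0.0015], 'force': [0.1875, -0.4896, -0.5875], 'width': 0.0387, 'grasp_force': 40.7032}
paddle top len [0.1319 0.4142] blade [ 0.4785 -0.329 ] head -34.45 z 0.0179
head -3.61 pos [0.4851 0.0284 0.1492] twist total 0.5365 shift x -0.2986 y 0.1062 z 0.0892 per row [-0.0299  0.0106  0.0089]
scene [0.4886 0.0277] [0.0832 0.0418] 86.2 0.1616
scene [ 0.4811 -0.0768] [0.0841 0.0408] 89.3 0.0632
scene [0.5591 0.0228] [0.0831 0.0407] 86.4 0.0631
```

Request:
apply_moves:
  rows:
    - {"x": 0,"y": 0,"z": 0,"twist": 0.134}
    - {"x": 0,"y": 0,"z": 0,"twist": 0.134}
    - {"x": 0,"y": 0,"z": 0,"twist": 0.134}
    - {"x": 0,"y": 0,"z": 0,"twist": 0.134}
    - {"x": -0.03,"y": 0.0106,"z": 0,"twist": 0}
    - {"x": -0.03,"y": 0.0106,"z": 0,"twist": 0}
    - {"x": -0.03,"y": 0.0106,"z": 0,"twist": 0}
    - {"x": -0.03,"y": 0.0106,"z": 0,"twist": 0}
    - {"x": -0.03,"y": 0.0106,"z": 0,"twist": 0}
    - {"x": -0.03,"y": 0.0106,"z": 0,"twist": 0}
    - {"x": -0.03,"y": 0.0106,"z": 0,"twist": 0}
    - {"x": -0.03,"y": 0.0106,"z": 0,"twist": 0}
    - {"x": -0.03,"y": 0.0106,"z": 0,"twist": 0}
    - {"x": -0.0286,"y": 0.0108,"z": 0,"twist": 0}
    - {"x": 0,"y": 0,"z": 0.03,"twist": 0}
    - {"x": 0,"y": 0,"z": 0.03,"twist": 0}
    - {"x": 0,"y": 0,"z": 0.02,"twist": 0}
    - {"x": 0,"y": 0,"z": 0,"twist": 0}
    - {"x": 0,"y": 0,"z": 0,"twist": 0}

```text
time: 19.05
position: [0.4031, -0.2773, 0.0677]
orientation: [0.884, 0.467, -0.001, -0.001]
force: [-0.5, -0.0, -1.1]
width: 0.0388
grasp_force: 40.7
```

```bash
cat >> h.py <<'E'
def soap(n='scene'):
    """soap-coloured tops on the paddle"""
    d=cam(n); P=cloud(d); I=d['frame'].astype(int); m=(P[...,1]<-.15)&(P[...,1]>-.6)&(P[...,2]>.03)&(P[...,2]<.11)&(I[...,0]>110)&(I[...,0]-I[...,2]>30)
    k,l=cv2.connectedComponents(m.astype(np.uint8))
    for i in range(1,k):
        q=P[l==i]
        if len(q)>50: q=q[np.abs(q[:,2]-np.percentile(q[:,2],80))<.005]; rc=cv2.minAreaRect(q[:,:2].astype(np.float32)); print('soap',n,np.round(rc[0],4),np.round(rc[1],4),round(rc[2],1),'top',np.median(q[:,2]).round(4))
E
python3 - <<'E'
from h import *
st(); b,u,_,_=paddle('scene'); soap(); goto(.4043,-.2781,.031,-34.45,1)
E
```

```text
{'time': 19.05, 'qpos': [-0.7073, -0.0202, 1.955, -0.0, 1.21, -0.1083], 'position': [0.4031, -0.2773, 0.0677], 'orientation': [0.8843, 0.467, -0.0006, -0.0015], 'force': [-0.5102, -0.0339, -1.1433], 'width': 0.0388, 'grasp_force': 40.6537}
paddle scene len [0.1325 0.416 ] blade [ 0.4813 -0.3294] head -34.15 z 0.0164
soap scene [ 0.4085 -0.2771] [0.083  0.0361] 57.9 top 0.082
head -34.31 pos [ 0.4046 -0.2784  0.0698] twist total 0.0025 shift x 0.0001 y -0.0004 z 0.0388 per row [ 0.0001 -0.0004  0.0388]
```

Request:
apply_moves:
  rows:
    - {"x": 0,"y": 0,"z": 0.015,"twist": 0}
    - {"x": 0,"y": 0,"z": 0.015,"twist": 0}
    - {"x": 0,"y": 0,"z": 0.006,"twist": 0}
    - {"x": 0,"y": 0,"z": 0,"twist": 0}
    - {"x": 0,"y": 0,"z": 0.002,"twist": 0}
    - {"x": 0,"y": 0,"z": 0,"twist": 0}
    - {"x": 0,"y": 0,"z": 0,"twist": 0}

```text
time: 19.85
position: [0.4045, -0.2784, 0.0317]
orientation: [0.884, 0.467, 0.0, 0.001]
force: [-1.1, 0.5, -0.3]
width: 0.0389
grasp_force: 40.7
```

Request:
apply_moves:
  rows:
    - {"x": 0,"y": 0,"z": 0.002,"twist": 0}
    - {"x": 0,"y": 0,"z": 0,"twist": 0}
    - {"x": 0,"y": 0,"z": 0,"twist": 0}

```text
time: 20.15
position: [0.4045, -0.2785, 0.0293]
orientation: [0.884, 0.467, 0.0, 0.0]
force: [1.1, -0.5, 0.7]
width: 0.0387
grasp_force: 40.9
```

Request:
apply_moves:
  rows:
    - {"x": 0,"y": 0,"z": 0.0015,"twist": 0}
    - {"x": 0,"y": 0,"z": 0,"twist": 0}

```text
time: 20.35
position: [0.4045, -0.2784, 0.0292]
orientation: [0.884, 0.467, 0.0, 0.0]
force: [-6.5, 3.6, 18.5]
width: 0.039
grasp_force: 42.8
```

Request:
apply_moves:
  fingers: 0.06
  rows:
    - {"x": 0,"y": 0,"z": 0,"twist": 0}
    - {"x": 0,"y": 0,"z": 0,"twist": 0}
    - {"x": 0,"y": 0,"z": 0,"twist": 0}
    - {"x": 0,"y": 0,"z": -0.02,"twist": 0}
    - {"x": 0,"y": 0,"z": -0.03,"twist": 0}
    - {"x": 0,"y": 0,"z": -0.03,"twist": 0}
    - {"x": 0,"y": 0,"z": -0.03,"twist": 0}
    - {"x": 0,"y": 0,"z": -0.005,"twist": 0}
    - {"x": 0.03,"y": -0.01,"z": 0,"twist": 0}
    - {"x": 0.03,"y": -0.01,"z": 0,"twist": 0}
    - {"x": 0.03,"y": -0.01,"z": 0,"twist": 0}
    - {"x": 0.03,"y": -0.01,"z": 0,"twist": 0}
    - {"x": 0.03,"y": 0,"z": 0,"twist": -0.134}
    - {"x": 0,"y": 0,"z": 0,"twist": -0.134}
    - {"x": 0,"y": 0,"z": 0,"twist": -0.134}
    - {"x": 0,"y": 0,"z": 0,"twist": -0.136}
    - {"x": 0,"y": 0,"z": 0,"twist": 0}

```text
time: 22.05
position: [0.4552, -0.1313, 0.1415]
orientation: [0.727, 0.686, -0.0, -0.001]
force: [0.1, -0.2, 0.8]
width: 0.0598
grasp_force: 0.0
```

```bash
python3 - <<'E'
from h import *
soap(); rects('scene'); paddle('top');goto(.4776,-.0762,.048,-3.68,1); st()
E
```

```text
soap scene [ 0.4065 -0.2771] [0.0831 0.042 ] 55.6 top 0.0421
scene [ 0.4799 -0.0763] [0.0839 0.0415] 86.0 0.0632
scene [0.5589 0.0236] [0.0848 0.04  ] 85.7 0.0633
paddle top len [0.1319 0.227 ] blade [ 0.5551 -0.3814] head -32.91 z 0.0177
head -3.73 pos [ 0.4553 -0.1316  0.142 ] twist total -0.0008 shift x 0.0567 y 0.0187 z 0.0940 per row [0.0567 0.0187 0.094 ]
{'time': 22.2, 'qpos': [-0.3896, -0.1544, 1.936, -0.0, 1.3607, -0.3246], 'position': [0.4553, -0.1316, 0.142], 'orientation': [0.7297, 0.6837, -0.0002, -0.0004], 'force': [-0.3156, 0.2748, -0.0789], 'width': 0.0598, 'grasp_force': 0.0}
```

Request:
apply_moves:
  rows:
    - {"x": 0.03,"y": 0.01,"z": 0,"twist": 0}
    - {"x": 0.0267,"y": 0.0087,"z": 0,"twist": 0}
    - {"x": 0,"y": 0,"z": 0.03,"twist": 0}
    - {"x": 0,"y": 0,"z": 0.03,"twist": 0}
    - {"x": 0,"y": 0,"z": 0.02,"twist": 0}
    - {"x": 0,"y": 0,"z": 0.011,"twist": 0}
    - {"x": 0,"y": 0,"z": 0,"twist": 0}
    - {"x": 0,"y": 0,"z": 0,"twist": 0}
    - {"x": 0,"y": 0,"z": 0,"twist": 0}

```text
time: 23.1
position: [0.4789, -0.0767, 0.053]
orientation: [0.729, 0.685, 0.001, 0.001]
force: [-0.5, -0.0, -0.5]
width: 0.06
grasp_force: 0.0
```

Request:
apply_moves:
  fingers: 0.03
  rows:
    - {"x": 0,"y": 0,"z": 0,"twist": 0}
    - {"x": 0,"y": 0,"z": 0,"twist": 0}
    - {"x": 0,"y": 0,"z": 0,"twist": 0}
    - {"x": 0,"y": 0,"z": 0,"twist": 0}

```text
time: 23.5
position: [0.4787, -0.0766, 0.0529]
orientation: [0.728, 0.685, 0.001, 0.001]
force: [-2.0, -0.9, 5.5]
width: 0.0384
grasp_force: 40.1
```

Request:
apply_moves:
  rows:
    - {"x": 0,"y": 0,"z": -0.01,"twist": 0}
    - {"x": 0,"y": 0,"z": -0.02,"twist": 0}
    - {"x": 0,"y": 0,"z": -0.03,"twist": 0}
    - {"x": 0,"y": 0,"z": -0.03,"twist": 0}
    - {"x": 0,"y": 0,"z": -0.01,"twist": 0}
    - {"x": 0,"y": 0,"z": 0,"twist": 0}

```text
time: 24.1
position: [0.4792, -0.0766, 0.1537]
orientation: [0.728, 0.685, 0.001, 0.002]
force: [0.0, -0.8, -1.1]
width: 0.039
grasp_force: 40.9
```

```bash
python3 - <<'E'
from h import *
paddle('scene');rects('scene',.052,.2); soap(); paddle('top');goto(.4785,-.3290,.07,-34.4,10); st()
E
```

```text
paddle scene len [0.1324 0.4168] blade [ 0.4812 -0.3289] head -34.62 z 0.0164
scene [ 0.4812 -0.0766] [0.0835 0.0409] 87.3 0.1619
scene [0.5586 0.023 ] [0.0836 0.0402] 89.8 0.0633
soap scene [ 0.408 -0.278] [0.0849 0.0419] 55.4 top 0.0423
paddle top len [0.1299 0.3744] blade [ 0.4948 -0.3409] head -33.92 z 0.0177
head -3.5 pos [ 0.4766 -0.0759  0.1495] twist total 0.5394 shift x -0.2078 y 0.1446 z 0.0795 per row [-0.0208  0.0145  0.008 ]
{'time': 24.3, 'qpos': [-0.2642, -0.1342, 1.9036, 0.0, 1.3754, -0.2032], 'position': [0.4766, -0.0759, 0.1495], 'orientation': [0.7284, 0.6852, -0.0008, -0.0013], 'force': [0.2752, -0.3131, -0.9967], 'width': 0.0384, 'grasp_force': 40.8525}
```

Request:
apply_moves:
  rows:
    - {"x": 0,"y": 0,"z": 0,"twist": 0.135}
    - {"x": 0,"y": 0,"z": 0,"twist": 0.135}
    - {"x": 0,"y": 0,"z": 0,"twist": 0.135}
    - {"x": 0,"y": 0,"z": 0,"twist": 0.134}
    - {"x": -0.021,"y": 0.0145,"z": 0,"twist": 0}
    - {"x": -0.021,"y": 0.0145,"z": 0,"twist": 0}
    - {"x": -0.021,"y": 0.0145,"z": 0,"twist": 0}
    - {"x": -0.021,"y": 0.0145,"z": 0,"twist": 0}
    - {"x": -0.021,"y": 0.0145,"z": 0,"twist": 0}
    - {"x": -0.021,"y": 0.0145,"z": 0,"twist": 0}
    - {"x": -0.021,"y": 0.0145,"z": 0,"twist": 0}
    - {"x": -0.021,"y": 0.0145,"z": 0,"twist": 0}
    - {"x": -0.02,"y": 0.0145,"z": 0,"twist": 0}
    - {"x": -0.02,"y": 0.0141,"z": 0,"twist": 0}
    - {"x": 0,"y": 0,"z": 0.03,"twist": 0}
    - {"x": 0,"y": 0,"z": 0.03,"twist": 0}
    - {"x": 0,"y": 0,"z": 0.02,"twist": 0}
    - {"x": 0,"y": 0,"z": 0,"twist": 0}
    - {"x": 0,"y": 0,"z": 0,"twist": 0}

```text
time: 26.2
position: [0.4789, -0.3289, 0.0704]
orientation: [0.884, 0.467, -0.001, -0.001]
force: [0.2, -1.0, -0.3]
width: 0.0388
grasp_force: 40.8
```

```bash
python3 - <<'E'
from h import *
b,u,_,_=paddle('scene'); soap(); goto(.4785,-.3290,.031,-34.4,1)
E
```

```text
paddle scene len [0.1335 0.4158] blade [ 0.4815 -0.3296] head -34.67 z 0.0163
soap scene [ 0.4832 -0.3287] [0.0819 0.0397] 56.3 top 0.082
head -34.37 pos [ 0.4804 -0.33    0.0727] twist total 0.0005 shift x -0.0002 y -0.0021 z 0.0417 per row [-0.0002 -0.0021  0.0417]
```

Request:
apply_moves:
  rows:
    - {"x": 0,"y": 0,"z": 0.015,"twist": 0}
    - {"x": 0,"y": 0,"z": 0.015,"twist": 0}
    - {"x": 0,"y": 0,"z": 0.007,"twist": 0}
    - {"x": 0,"y": 0,"z": 0,"twist": 0}
    - {"x": 0,"y": 0,"z": 0.002,"twist": 0}
    - {"x": 0,"y": 0,"z": 0,"twist": 0}
    - {"x": 0,"y": 0,"z": 0,"twist": 0}

```text
time: 27.0
position: [0.4797, -0.3296, 0.0325]
orientation: [0.884, 0.467, 0.0, 0.0]
force: [0.1, -0.3, -0.9]
width: 0.0387
grasp_force: 41.2
```

Request:
apply_moves:
  rows:
    - {"x": 0,"y": 0,"z": 0.0015,"twist": 0}
    - {"x": 0,"y": 0,"z": 0,"twist": 0}

```text
time: 27.2
position: [0.48, -0.3298, 0.0318]
orientation: [0.884, 0.467, 0.0, 0.0]
force: [-1.7, 1.1, 2.9]
width: 0.0391
grasp_force: 41.8
```

Contact (2.9 N). I release and return to bar3.

Request:
apply_moves:
  fingers: 0.06
  rows:
    - {"x": 0,"y": 0,"z": 0,"twist": 0}
    - {"x": 0,"y": 0,"z": 0,"twist": 0}
    - {"x": 0,"y": 0,"z": 0,"twist": 0}
    - {"x": 0,"y": 0,"z": -0.02,"twist": 0}
    - {"x": 0,"y": 0,"z": -0.03,"twist": 0}
    - {"x": 0,"y": 0,"z": -0.03,"twist": 0}
    - {"x": 0,"y": 0,"z": -0.03,"twist": 0}
    - {"x": 0,"y": 0,"z": -0.005,"twist": 0}
    - {"x": 0.04,"y": -0.01,"z": 0,"twist": 0}
    - {"x": 0.04,"y": -0.01,"z": 0,"twist": 0}
    - {"x": 0.04,"y": -0.01,"z": 0,"twist": 0}
    - {"x": 0.04,"y": -0.01,"z": 0,"twist": 0}
    - {"x": 0.04,"y": 0,"z": 0,"twist": -0.134}
    - {"x": 0.04,"y": 0,"z": 0,"twist": -0.134}
    - {"x": 0.04,"y": 0,"z": 0,"twist": -0.134}
    - {"x": 0.04,"y": 0,"z": 0,"twist": -0.136}
    - {"x": 0,"y": 0,"z": 0,"twist": 0}

```text
time: 28.9
position: [0.5987, -0.0243, 0.145]
orientation: [0.726, 0.688, 0.0, -0.001]
force: [0.2, -0.7, 0.2]
width: 0.0598
grasp_force: 0.0
```

```bash
python3 - <<'E'
from h import *
soap(); rects('scene'); paddle('scene');goto(.556,.024,.05,-3.68,1); st()
E
```

```text
soap scene [ 0.4075 -0.2768] [0.0828 0.0416] 54.2 top 0.0421
soap scene [ 0.4825 -0.3298] [0.0853 0.0415] 56.7 top 0.0421
scene [0.5592 0.0233] [0.0843 0.041 ] 86.1 0.0631
paddle scene len [0.1329 0.4165] blade [ 0.4815 -0.3293] head -34.45 z 0.0164
head -3.6 pos [ 0.598  -0.0293  0.1452] twist total 0.0015 shift x 0.0505 y -0.0454 z 0.0952 per row [ 0.0505 -0.0454  0.0952]
{'time': 29.05, 'qpos': [-0.1342, 0.1826, 1.5895, -0.0005, 1.3705, -0.0714], 'position': [0.598, -0.0293, 0.1452], 'orientation': [0.7289, 0.6846, -0.0005, -0.0002], 'force': [-0.0304, -0.5036, 0.2912], 'width': 0.0595, 'grasp_force': 0.0}
```

Request:
apply_moves:
  rows:
    - {"x": 0.025,"y": -0.023,"z": 0,"twist": 0}
    - {"x": 0.0255,"y": -0.0224,"z": 0,"twist": 0}
    - {"x": 0,"y": 0,"z": 0.03,"twist": 0}
    - {"x": 0,"y": 0,"z": 0.03,"twist": 0}
    - {"x": 0,"y": 0,"z": 0.02,"twist": 0}
    - {"x": 0,"y": 0,"z": 0.013,"twist": 0}
    - {"x": 0,"y": 0,"z": 0,"twist": 0}
    - {"x": 0,"y": 0,"z": 0,"twist": 0}
    - {"x": 0,"y": 0,"z": 0,"twist": 0}

```text
time: 29.95
position: [0.5575, 0.0237, 0.0546]
orientation: [0.729, 0.685, 0.001, 0.001]
force: [0.1, -0.8, 0.5]
width: 0.0601
grasp_force: 0.0
```

Request:
apply_moves:
  fingers: 0.03
  rows:
    - {"x": 0,"y": 0,"z": 0,"twist": 0}
    - {"x": 0,"y": 0,"z": 0,"twist": 0}
    - {"x": 0,"y": 0,"z": 0,"twist": 0}
    - {"x": 0,"y": 0,"z": 0,"twist": 0}

```text
time: 30.35
position: [0.5573, 0.024, 0.0545]
orientation: [0.729, 0.685, 0.001, 0.001]
force: [-1.4, -0.4, 6.7]
width: 0.0388
grasp_force: 40.4
```

Request:
apply_moves:
  rows:
    - {"x": 0,"y": 0,"z": -0.01,"twist": 0}
    - {"x": 0,"y": 0,"z": -0.02,"twist": 0}
    - {"x": 0,"y": 0,"z": -0.03,"twist": 0}
    - {"x": 0,"y": 0,"z": -0.03,"twist": 0}
    - {"x": 0,"y": 0,"z": -0.01,"twist": 0}
    - {"x": 0,"y": 0,"z": 0,"twist": 0}

```text
time: 30.95
position: [0.5577, 0.0241, 0.1553]
orientation: [0.729, 0.685, 0.002, 0.002]
force: [1.1, 0.2, -1.0]
width: 0.0385
grasp_force: 40.7
```

```bash
python3 - <<'E'
from h import *
paddle('scene');rects('scene',.052,.2); soap(); goto(.4785+.09*.8256,-.3290-.09*.5643,.07,-34.4,10)
E
```

```text
paddle scene len [0.1329 0.4157] blade [ 0.4815 -0.3295] head -34.22 z 0.0163
scene [0.5584 0.0234] [0.0833 0.042 ] 86.9 0.1614
soap scene [ 0.4082 -0.2774] [0.0822 0.0415] 58.8 top 0.0422
soap scene [ 0.4823 -0.3292] [0.0856 0.0429] 53.9 top 0.0421
head -3.55 pos [0.5551 0.0242 0.1511] twist total 0.5384 shift x -0.3346 y 0.2263 z 0.0811 per row [-0.0335  0.0226  0.0081]
```

Request:
apply_moves:
  rows:
    - {"x": 0,"y": 0,"z": 0,"twist": 0.135}
    - {"x": 0,"y": 0,"z": 0,"twist": 0.135}
    - {"x": 0,"y": 0,"z": 0,"twist": 0.134}
    - {"x": 0,"y": 0,"z": 0,"twist": 0.134}
    - {"x": -0.028,"y": 0.019,"z": 0,"twist": 0}
    - {"x": -0.028,"y": 0.019,"z": 0,"twist": 0}
    - {"x": -0.028,"y": 0.019,"z": 0,"twist": 0}
    - {"x": -0.028,"y": 0.019,"z": 0,"twist": 0}
    - {"x": -0.028,"y": 0.019,"z": 0,"twist": 0}
    - {"x": -0.028,"y": 0.019,"z": 0,"twist": 0}
    - {"x": -0.028,"y": 0.019,"z": 0,"twist": 0}
    - {"x": -0.028,"y": 0.019,"z": 0,"twist": 0}
    - {"x": -0.028,"y": 0.019,"z": 0,"twist": 0}
    - {"x": -0.028,"y": 0.019,"z": 0,"twist": 0}
    - {"x": -0.028,"y": 0.019,"z": 0,"twist": 0}
    - {"x": -0.0266,"y": 0.0173,"z": 0,"twist": 0}
    - {"x": 0,"y": 0,"z": 0.03,"twist": 0}
    - {"x": 0,"y": 0,"z": 0.03,"twist": 0}
    - {"x": 0,"y": 0,"z": 0.02,"twist": 0}
    - {"x": 0,"y": 0,"z": 0,"twist": 0}

```text
time: 33.1
position: [0.5504, -0.377, 0.0659]
orientation: [0.885, 0.466, -0.002, -0.005]
force: [0.3, -0.5, -1.7]
width: 0.0389
grasp_force: 40.6
```

```bash
python3 - <<'E'
from h import *
b,u,_,_=paddle('scene'); soap(); goto(.4785+.09*.8256,-.3290-.09*.5643,.031,-34.4,1)
E
```

```text
paddle scene len [0.1328 0.4169] blade [ 0.4819 -0.3286] head -33.82 z 0.0163
soap scene [ 0.4066 -0.2771] [0.0829 0.0439] 55.5 top 0.0422
soap scene [ 0.5546 -0.3762] [0.0821 0.0409] 55.6 top 0.0774
head -34.38 pos [ 0.5531 -0.379   0.0713] twist total 0.0004 shift x -0.0008 y 0.0001 z 0.0403 per row [-0.0008  0.0001  0.0403]
```

Request:
apply_moves:
  rows:
    - {"x": 0,"y": 0,"z": 0,"twist": 0}
    - {"x": 0,"y": 0,"z": 0.015,"twist": 0}
    - {"x": 0,"y": 0,"z": 0.015,"twist": 0}
    - {"x": 0,"y": 0,"z": 0.005,"twist": 0}
    - {"x": 0,"y": 0,"z": 0,"twist": 0}
    - {"x": 0,"y": 0,"z": 0,"twist": 0}

```text
time: 33.8
position: [0.554, -0.3797, 0.0377]
orientation: [0.884, 0.467, -0.0, -0.0]
force: [-0.0, 0.1, -0.6]
width: 0.0385
grasp_force: 40.7
```

```bash
python3 - <<'E'
from h import *
soap(); tool_arc()
E
```

```text
soap scene [ 0.4069 -0.2776] [0.084  0.0436] 56.8 top 0.0422
soap scene [ 0.4847 -0.3261] [0.0772 0.0411] 56.6 top 0.0424
soap scene [ 0.5607 -0.3724] [0.0689 0.0395] 55.7 top 0.0462
tool ang -3.026 R 0.5342 heading -0.536 z 0.0383 F [-0.5  0.3 -0.4] w 0.0385579171266742
```

4 mm above the seat.

Request:
apply_moves:
  rows:
    - {"x": 0,"y": 0,"z": 0.003,"twist": 0}
    - {"x": 0,"y": 0,"z": 0.0015,"twist": 0}
    - {"x": 0,"y": 0,"z": 0,"twist": 0}
    - {"x": 0,"y": 0,"z": 0,"twist": 0}

```text
time: 34.25
position: [0.5542, -0.3798, 0.0336]
orientation: [0.884, 0.467, 0.0, 0.0]
force: [-0.2, -0.1, -1.0]
width: 0.0387
grasp_force: 40.7
```

Request:
apply_moves:
  fingers: 0.06
  rows:
    - {"x": 0,"y": 0,"z": 0,"twist": 0}
    - {"x": 0,"y": 0,"z": 0,"twist": 0}
    - {"x": 0,"y": 0,"z": 0,"twist": 0}
    - {"x": 0,"y": 0,"z": -0.02,"twist": 0}
    - {"x": 0,"y": 0,"z": -0.03,"twist": 0}
    - {"x": 0,"y": 0,"z": -0.04,"twist": 0}
    - {"x": 0,"y": 0,"z": -0.05,"twist": 0}
    - {"x": 0,"y": 0,"z": -0.05,"twist": 0}
    - {"x": 0.04,"y": -0.01,"z": 0,"twist": 0}
    - {"x": 0.04,"y": -0.01,"z": 0,"twist": 0}
    - {"x": 0.04,"y": -0.01,"z": 0,"twist": 0}
    - {"x": 0.04,"y": -0.01,"z": 0,"twist": 0}
    - {"x": 0.04,"y": 0,"z": 0,"twist": -0.134}
    - {"x": 0.04,"y": 0,"z": 0,"twist": -0.134}
    - {"x": 0.04,"y": 0,"z": 0,"twist": -0.134}
    - {"x": 0.04,"y": 0,"z": 0,"twist": -0.136}
    - {"x": 0.04,"y": 0,"z": 0,"twist": 0}
    - {"x": 0,"y": 0,"z": 0,"twist": 0}

```text
time: 36.05
position: [0.6757, -0.0339, 0.2235]
orientation: [0.727, 0.687, 0.001, -0.001]
force: [-0.0, -0.5, 0.2]
width: 0.0598
grasp_force: 0.0
```

```bash
python3 - <<'E'
from h import *
soap(); paddle('scene'); hand(cloud(cam('top'))); st()
d=cam('scene'); save(d,'s5.png')
E
```

```text
soap scene [ 0.4072 -0.2784] [0.0844 0.043 ] 59.6 top 0.0422
soap scene [ 0.4828 -0.3289] [0.0837 0.0406] 55.0 top 0.0422
soap scene [ 0.5559 -0.3789] [0.083  0.0406] 56.1 top 0.0422
paddle scene len [0.1326 0.4167] blade [ 0.4809 -0.3294] head -34.14 z 0.0164
handle 0.607 R 0.139 grip [0.4552 0.2726] 72 ball [0.4693 0.1834] 120 angle 1.157 r 0.065
{'time': 36.2, 'qpos': [-0.1341, 0.3403, 1.2597, -0.0005, 1.5415, -0.0725], 'position': [0.6754, -0.0396, 0.2235], 'orientation': [0.7285, 0.685, -0.0002, 0.0002], 'force': [-0.2701, 0.4641, 0.7286], 'width': 0.0603, 'grasp_force': 0.0}
```

View pics/s5.png

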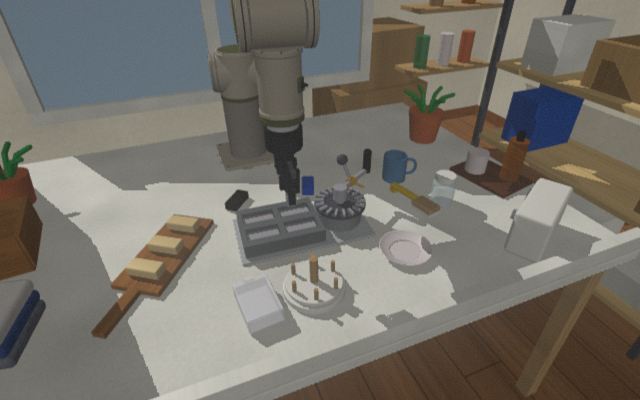

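All three bars lie on the blade, at (183,224), (165,245) and (145,268), well separated. The handle is at +0.607. Next I flip the lever back.

```bash
python3 - <<'E'
from h import *
goto(.428,.158,.165,-3.68+np.degrees(.607),8)
E
```

```text
head -3.59 pos [ 0.6753 -0.0403  0.2235] twist total -0.6055 shift x 0.2976 y -0.1093 z 0.0585 per row [ 0.0372 -0.0137  0.0073]
```

Request:
apply_moves:
  fingers: 0
  rows:
    - {"x": 0,"y": 0,"z": -0.012,"twist": -0.121}
    - {"x": 0,"y": 0,"z": 0,"twist": -0.121}
    - {"x": 0,"y": 0,"z": 0,"twist": -0.121}
    - {"x": 0,"y": 0,"z": 0,"twist": -0.121}
    - {"x": 0,"y": 0,"z": 0,"twist": -0.121}
    - {"x": 0,"y": -0.04,"z": 0,"twist": 0}
    - {"x": 0,"y": -0.04,"z": 0,"twist": 0}
    - {"x": 0.03,"y": -0.0293,"z": 0,"twist": 0}
    - {"x": 0.04,"y": 0,"z": 0,"twist": 0}
    - {"x": 0.04,"y": 0,"z": 0,"twist": 0}
    - {"x": 0.04,"y": 0,"z": 0,"twist": 0}
    - {"x": 0.04,"y": 0,"z": 0,"twist": 0}
    - {"x": 0.04,"y": 0,"z": 0,"twist": 0}
    - {"x": 0.04,"y": 0,"z": 0,"twist": 0}
    - {"x": 0.0276,"y": 0,"z": 0,"twist": 0}
    - {"x": 0,"y": 0,"z": 0,"twist": 0}
    - {"x": 0,"y": 0,"z": 0,"twist": 0}

```text
time: 37.95
position: [0.4284, 0.1582, 0.2358]
orientation: [0.492, 0.871, 0.0, 0.001]
force: [0.3, 0.2, -0.8]
width: -0.0001
grasp_force: 0.0
```

```bash
python3 - <<'E'
from h import *
goto(.428,.158,.165,-3.68+np.degrees(.607),8); soap()
E
```

```text
head 31.1 pos [0.4284 0.1582 0.2358] twist total 0.0 shift x 0.0001 y -0.0004 z 0.0708 per row [ 0.     -0.0001  0.0088]
soap scene [ 0.4067 -0.2769] [0.0819 0.0411] 57.7 top 0.0422
soap scene [ 0.4827 -0.3283] [0.083  0.0425] 56.6 top 0.0422
soap scene [ 0.5555 -0.3795] [0.0866 0.0421] 55.0 top 0.0424
```

Request:
apply_moves:
  rows:
    - {"x": 0,"y": 0,"z": 0.035,"twist": 0}
    - {"x": 0,"y": 0,"z": 0.035,"twist": 0}
    - {"x": 0,"y": 0,"z": 0,"twist": 0}
    - {"x": 0,"y": 0.01,"z": 0,"twist": 0}
    - {"x": 0,"y": 0.006,"z": 0,"twist": 0}
    - {"x": 0,"y": 0.004,"z": 0,"twist": 0}
    - {"x": 0,"y": 0.004,"z": 0,"twist": 0}
    - {"x": 0,"y": 0.004,"z": 0,"twist": 0}
    - {"x": 0,"y": 0.004,"z": 0,"twist": 0}
    - {"x": 0,"y": 0.004,"z": 0,"twist": 0}
    - {"x": 0,"y": 0.004,"z": 0,"twist": 0}
    - {"x": 0,"y": 0.004,"z": 0,"twist": 0}
    - {"x": 0,"y": 0.004,"z": 0,"twist": 0}
    - {"x": 0,"y": 0.004,"z": 0,"twist": 0}
    - {"x": 0,"y": 0.004,"z": 0,"twist": 0}
    - {"x": 0,"y": 0,"z": 0,"twist": 0}
    - {"x": 0,"y": 0,"z": 0,"twist": 0}

```text
time: 39.7
position: [0.476, 0.1878, 0.1653]
orientation: [0.492, 0.871, -0.0, -0.0]
force: [0.2, 0.3, -0.4]
width: -0.0003
grasp_force: 0.1
```

```bash
python3 - <<'E'
from h import *
st(); P=scene_grip('s6.png'); hand(cloud(cam('top')))
E
```

```text
{'time': 39.7, 'qpos': [0.2756, -0.0685, 1.8128, 0.0001, 1.3975, -0.2675], 'position': [0.476, 0.1878, 0.1653], 'orientation': [0.4915, 0.8709, -0.0001, -0.0001], 'force': [0.2464, 0.2556, -0.4025], 'width': -0.0003, 'grasp_force': 0.07}
27 ang 0.316
51 ang 0.331
handle nan R nan grip [nan nan] 0 ball [nan nan] 0 angle nan r nan
```

View pics/s6.png

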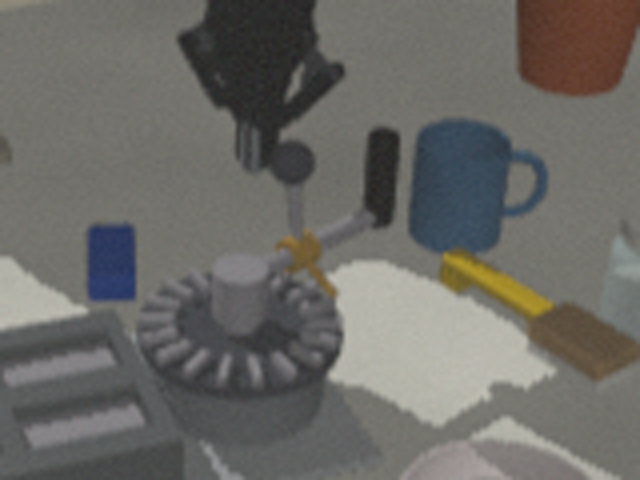

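The handle has swung with the push, so the lever is close to upright but not over (ball at (293,160)). I push a little further.

Request:
apply_moves:
  rows:
    - {"x": 0,"y": 0.004,"z": 0,"twist": 0}
    - {"x": 0,"y": 0.004,"z": 0,"twist": 0}
    - {"x": 0,"y": 0.003,"z": 0,"twist": 0}
    - {"x": 0,"y": 0,"z": 0,"twist": 0}
    - {"x": 0,"y": 0,"z": 0,"twist": 0}
    - {"x": 0,"y": 0,"z": 0,"twist": 0}

```text
time: 40.4
position: [0.4853, 0.1934, 0.1654]
orientation: [0.492, 0.871, -0.0, -0.0]
force: [0.1, -1.1, 0.3]
width: -0.0003
grasp_force: 0.0
```

```bash
cat >> h.py <<'E'
def lever():
    """rod angle, ball centre by sphere fit, lean, from the scene view"""
    from scipy.optimize import least_squares
    d=cam('scene'); P=cloud(d); O,X,Y=press(); A=O+.18*Y; q=P.reshape(-1,3); r=q[:,:2]-A; rx=r@-X; ry=r@Y
    dd=np.hypot(rx,ry); f=d['frame'].reshape(-1,3).astype(int)
    g=(dd>.118)&(dd<.16)&(q[:,2]>.12)&(q[:,2]<.178)&(f.max(1)<60)
    print('grip n',g.sum(),'ang',np.round(np.arctan2(np.median(rx[g])+.009,np.median(ry[g])),3))
    b=(dd>.035)&(dd<.1)&(q[:,2]>.155)&(q[:,2]<.2); Q=q[b]
    if len(Q)>20:
        s=least_squares(lambda c:np.linalg.norm(Q-c,axis=1)-.016,np.median(Q,0)-[.01,0,.01],loss='soft_l1',f_scale=.002).x
        w=s[:2]-A; print('ball n',len(Q),s.round(4),'ang',np.arctan2(w@-X,w@Y).round(3),'r',np.hypot(*w).round(4))
E
python3 - <<'E'
from h import *
st(); lever()
E
```

```text
{'time': 40.4, 'qpos': [0.2811, -0.0388, 1.784, -0.0, 1.3965, -0.2619], 'position': [0.4853, 0.1934, 0.1654], 'orientation': [0.4916, 0.8708, -0.0001, -0.0001], 'force': [0.1209, -1.1305, 0.3103], 'width': -0.0003, 'grasp_force': 0.0}
grip n 130 ang 0.39
ball n 215 [0.5118 0.1999 0.1829] ang 0.379 r 0.0488
```

Request:
apply_moves:
  rows:
    - {"x": 0,"y": 0.004,"z": 0,"twist": 0}
    - {"x": 0,"y": 0.004,"z": 0,"twist": 0}
    - {"x": 0,"y": 0,"z": 0,"twist": 0}
    - {"x": 0,"y": 0,"z": 0,"twist": 0}
    - {"x": 0,"y": 0,"z": 0,"twist": 0}
    - {"x": 0,"y": 0,"z": 0,"twist": 0}

```text
time: 41.05
position: [0.4922, 0.1975, 0.1654]
orientation: [0.492, 0.871, -0.0, -0.0]
force: [-0.5, -0.6, 0.8]
width: 0.0005
grasp_force: 0.0
```

```bash
python3 - <<'E'
from h import *
st(); lever()
E
```

```text
{'time': 41.05, 'qpos': [0.285, -0.0172, 1.7628, -0.0, 1.3961, -0.258], 'position': [0.4922, 0.1975, 0.1654], 'orientation': [0.4916, 0.8708, -0.0001, -0.0], 'force': [-0.4847, -0.5945, 0.8428], 'width': 0.0005, 'grasp_force': 0.0}
grip n 131 ang 0.385
ball n 212 [0.5174 0.2024 0.1823] ang 0.257 r 0.0498
```

Request:
apply_moves:
  rows:
    - {"x": 0,"y": 0.004,"z": 0,"twist": 0}
    - {"x": 0,"y": 0.003,"z": 0,"twist": 0}
    - {"x": 0,"y": 0,"z": 0,"twist": 0}
    - {"x": 0,"y": 0,"z": 0,"twist": 0}
    - {"x": 0,"y": -0.02,"z": 0,"twist": 0}
    - {"x": 0,"y": -0.03,"z": 0,"twist": 0}
    - {"x": 0,"y": -0.02,"z": -0.04,"twist": 0}
    - {"x": 0,"y": -0.03,"z": -0.03,"twist": 0}
    - {"x": -0.04,"y": -0.03,"z": 0,"twist": 0}
    - {"x": -0.04,"y": -0.03,"z": 0,"twist": 0}
    - {"x": -0.04,"y": 0,"z": 0,"twist": 0}
    - {"x": 0,"y": 0,"z": 0,"twist": 0}

```text
time: 42.3
position: [0.4243, 0.0121, 0.2359]
orientation: [0.494, 0.87, -0.0, 0.001]
force: [-0.3, -0.0, 0.4]
width: 0.0001
grasp_force: 0.0
```

```bash
python3 - <<'E'
from h import *
st(); lever(); hand(cloud(cam('top')))
E
```

```text
{'time': 42.3, 'qpos': [-0.0913, -0.3678, 1.939, -0.0014, 1.5683, -0.6297], 'position': [0.4243, 0.0121, 0.2359], 'orientation': [0.4935, 0.8697, -0.0002, 0.0012], 'force': [-0.3242, -0.0265, 0.3722], 'width': 0.0001, 'grasp_force': 0.0}
grip n 130 ang 0.378
ball n 110 [0.5267 0.2122 0.178 ] ang 0.068 r 0.0587
handle 0.38 R 0.1388 grip [0.4838 0.2855] 75 ball [0.5247 0.2106] 122 angle 0.104 r 0.0571
```

The lever now leans to the lowering side (about −0.25), with the handle at 0.38. I cage the grip again.

```bash
python3 - <<'E'
from h import *
goto(.4838,.2855,.132,-3.68+np.degrees(.38),7)
E
```

```text
head 30.97 pos [0.4233 0.0151 0.2355] twist total 0.2248 shift x 0.2382 y 0.1415 z 0.1035 per row [0.034  0.0202 0.0148]
```

Request:
apply_moves:
  fingers: 0.04
  rows:
    - {"x": 0,"y": 0,"z": 0,"twist": 0.112}
    - {"x": 0,"y": 0,"z": 0,"twist": 0.113}
    - {"x": 0.034,"y": 0.02,"z": 0,"twist": 0}
    - {"x": 0.034,"y": 0.02,"z": 0,"twist": 0}
    - {"x": 0.034,"y": 0.02,"z": 0,"twist": 0}
    - {"x": 0.034,"y": 0.02,"z": 0,"twist": 0}
    - {"x": 0.034,"y": 0.02,"z": 0,"twist": 0}
    - {"x": 0.034,"y": 0.02,"z": 0,"twist": 0}
    - {"x": 0.034,"y": 0.0215,"z": 0,"twist": 0}
    - {"x": 0,"y": 0,"z": 0,"twist": 0}
    - {"x": 0,"y": 0,"z": 0,"twist": 0}
    - {"x": 0,"y": 0,"z": 0.01,"twist": 0}

```text
time: 43.6
position: [0.4834, 0.2866, 0.2266]
orientation: [0.586, 0.81, 0.001, 0.001]
force: [0.5, -1.5, 0.4]
width: 0.0401
grasp_force: 0.0
```

```bash
python3 - <<'E'
from h import *
goto(.4838,.2855,.132,-3.68+np.degrees(.38),1); lever()
E
```

```text
head 18.27 pos [0.4834 0.2866 0.2266] twist total 0.0032 shift x -0.0012 y 0.0000 z 0.0946 per row [-0.0012  0.      0.0946]
grip n 130 ang 0.379
ball n 110 [0.5267 0.2121 0.1775] ang 0.068 r 0.0586
```

Lower, free-wheel anticlockwise to about +0.6, then drive a full clockwise stroke.

Request:
apply_moves:
  rows:
    - {"x": -0.001,"y": 0,"z": 0.03,"twist": 0}
    - {"x": 0,"y": 0,"z": 0.03,"twist": 0}
    - {"x": 0,"y": 0,"z": 0.025,"twist": 0}
    - {"x": 0,"y": 0,"z": 0.006,"twist": 0}
    - {"x": 0,"y": 0,"z": 0,"twist": 0}
    - {"x": -0.0005,"y": -0.0114,"z": 0,"twist": -0.082}
    - {"x": -0.0005,"y": -0.0114,"z": 0,"twist": -0.082}
    - {"x": -0.0005,"y": -0.0114,"z": 0,"twist": -0.082}
    - {"x": -0.0002,"y": -0.003,"z": 0,"twist": -0.022}
    - {"x": 0,"y": 0,"z": 0,"twist": 0}
    - {"x": 0,"y": 0,"z": 0,"twist": 0}

```text
time: 44.75
position: [0.4511, 0.269, 0.1356]
orientation: [0.474, 0.881, 0.001, 0.001]
force: [0.9, -1.3, 0.1]
width: 0.0403
grasp_force: 0.0
```

```bash
python3 - <<'E'
from h import *
tool_arc(); lever()
E
```

```text
tool ang 0.645 R 0.1381 heading 0.648 z 0.1356 F [ 0.9 -1.3  0.1] w 0.040273619492695076
grip n 166 ang 0.614
ball n 106 [0.5256 0.2174 0.1735] ang 0.085 r 0.0639
```

Request:
apply_moves:
  rows:
    - {"x": 0,"y": 0.0114,"z": 0,"twist": 0.082}
    - {"x": -0.0005,"y": 0.0114,"z": 0,"twist": 0.082}
    - {"x": -0.0005,"y": 0.0114,"z": 0,"twist": 0.082}
    - {"x": -0.0005,"y": 0.0114,"z": 0,"twist": 0.082}
    - {"x": -0.0005,"y": 0.0114,"z": 0,"twist": 0.082}
    - {"x": -0.0005,"y": 0.0114,"z": 0,"twist": 0.082}
    - {"x": -0.0005,"y": 0.0114,"z": 0,"twist": 0.082}
    - {"x": -0.0005,"y": 0.0114,"z": 0,"twist": 0.082}
    - {"x": -0.0005,"y": 0.0114,"z": 0,"twist": 0.082}
    - {"x": -0.0005,"y": 0.0114,"z": 0,"twist": 0.082}
    - {"x": -0.0005,"y": 0.0114,"z": 0,"twist": 0.082}
    - {"x": -0.0005,"y": 0.0114,"z": 0,"twist": 0.082}
    - {"x": -0.0005,"y": 0.0114,"z": 0,"twist": 0.082}
    - {"x": -0.0005,"y": 0.0114,"z": 0,"twist": 0.082}
    - {"x": -0.0005,"y": 0.0114,"z": 0,"twist": 0.082}
    - {"x": -0.0005,"y": 0.0114,"z": 0,"twist": 0.076}
    - {"x": 0,"y": 0,"z": 0,"twist": 0}
    - {"x": 0,"y": 0,"z": 0,"twist": 0}

```text
time: 46.6
position: [0.6194, 0.2567, 0.1341]
orientation: [0.911, 0.413, -0.0, 0.0]
force: [-0.2, 0.1, -0.2]
width: 0.0404
grasp_force: 0.0
```

```bash
cat >> h.py <<'E'
def pads():
    O,X,Y=press(); P=cloud(cam('scene')); P0=np.load('scene0.npy'); out=[]
    for cx,cy in ((-.036,-.0525),(-.036,.0525),(.036,-.0525),(.036,.0525)):
        c=O+cx*X+cy*Y; f=lambda P:np.nanmedian(P[(np.abs((P[...,:2]-c)@X)<.012)&(np.abs((P[...,:2]-c)@Y)<.034)&(P[...,2]<.1)][:,2]); out.append((f(P).round(4),f(P0).round(4)))
    print('pads now,start',out)
E
python3 - <<'E'
from h import *
tool_arc(); pads(); lever()
E
```

```text
tool ang -0.666 R 0.1385 heading -0.655 z 0.1341 F [-0.2  0.1 -0.2] w 0.04039340239041776
pads now,start [(np.float64(0.0273), np.float64(0.0447)), (np.float64(0.0278), np.float64(0.0448)), (np.float64(0.0275), np.float64(0.0196)), (np.float64(0.0267), np.float64(0.0446))]
grip n 82 ang -0.805
ball n 117 [0.5894 0.1773 0.1716] ang -1.144 r 0.0668
```

Request:
apply_moves:
  rows:
    - {"x": -0.0005,"y": -0.0114,"z": 0,"twist": -0.082}
    - {"x": -0.0005,"y": -0.0114,"z": 0,"twist": -0.082}
    - {"x": -0.0005,"y": -0.0114,"z": 0,"twist": -0.082}
    - {"x": -0.0005,"y": -0.0114,"z": 0,"twist": -0.082}
    - {"x": -0.0005,"y": -0.0114,"z": 0,"twist": -0.082}
    - {"x": -0.0005,"y": -0.0114,"z": 0,"twist": -0.082}
    - {"x": -0.0005,"y": -0.0114,"z": 0,"twist": -0.082}
    - {"x": -0.0005,"y": -0.0114,"z": 0,"twist": -0.082}
    - {"x": -0.0005,"y": -0.0114,"z": 0,"twist": -0.082}
    - {"x": -0.0005,"y": -0.0114,"z": 0,"twist": -0.082}
    - {"x": -0.0005,"y": -0.0114,"z": 0,"twist": -0.082}
    - {"x": -0.0005,"y": -0.0114,"z": 0,"twist": -0.082}
    - {"x": -0.0005,"y": -0.0114,"z": 0,"twist": -0.082}
    - {"x": -0.0005,"y": -0.0114,"z": 0,"twist": -0.082}
    - {"x": -0.0005,"y": -0.0114,"z": 0,"twist": -0.082}
    - {"x": -0.0005,"y": -0.0114,"z": 0,"twist": -0.08}
    - {"x": 0,"y": 0,"z": 0,"twist": 0}

```text
time: 48.4
position: [0.4493, 0.267, 0.1348]
orientation: [0.47, 0.883, 0.0, 0.0]
force: [0.8, 0.4, -0.2]
width: 0.0402
grasp_force: 0.4
```

Request:
apply_moves:
  rows:
    - {"x": 0,"y": 0.0114,"z": 0,"twist": 0.082}
    - {"x": -0.0005,"y": 0.0114,"z": 0,"twist": 0.082}
    - {"x": -0.0005,"y": 0.0114,"z": 0,"twist": 0.082}
    - {"x": -0.0005,"y": 0.0114,"z": 0,"twist": 0.082}
    - {"x": -0.0005,"y": 0.0114,"z": 0,"twist": 0.082}
    - {"x": -0.0005,"y": 0.0114,"z": 0,"twist": 0.082}
    - {"x": -0.0005,"y": 0.0114,"z": 0,"twist": 0.082}
    - {"x": -0.0005,"y": 0.0114,"z": 0,"twist": 0.082}
    - {"x": -0.0005,"y": 0.0114,"z": 0,"twist": 0.082}
    - {"x": -0.0005,"y": 0.0114,"z": 0,"twist": 0.082}
    - {"x": 0,"y": 0,"z": 0,"twist": 0}
    - {"x": 0,"y": 0,"z": 0,"twist": 0}

```text
time: 49.6
position: [0.5588, 0.2871, 0.1342]
orientation: [0.783, 0.622, -0.0, 0.0]
force: [0.7, 0.7, -0.2]
width: 0.0399
grasp_force: 0.0
```

```bash
python3 - <<'E'
from h import *
tool_arc(); pads()
E
```

```text
tool ang -0.170 R 0.1373 heading -0.165 z 0.1342 F [ 0.7  0.7 -0.2] w 0.03991838364801184
pads now,start [(np.float64(0.0226), np.float64(0.0447)), (np.float64(0.0225), np.float64(0.0448)), (np.float64(0.0227), np.float64(0.0196)), (np.float64(0.0215), np.float64(0.0446))]
```

Request:
apply_moves:
  rows:
    - {"x": -0.0005,"y": 0.0114,"z": 0,"twist": 0.082}
    - {"x": -0.0005,"y": 0.0114,"z": 0,"twist": 0.082}
    - {"x": 0,"y": 0,"z": 0,"twist": 0}
    - {"x": 0,"y": 0,"z": 0,"twist": 0}

```text
time: 50.05
position: [0.5802, 0.28, 0.1344]
orientation: [0.831, 0.556, -0.0, 0.0]
force: [-0.3, -0.7, 0.2]
width: 0.04
grasp_force: 0.0
```

Request:
apply_moves:
  rows:
    - {"x": -0.0003,"y": 0.006,"z": 0,"twist": 0.043}
    - {"x": -0.0003,"y": 0.003,"z": 0,"twist": 0.022}
    - {"x": 0,"y": 0,"z": 0,"twist": 0}
    - {"x": 0,"y": 0,"z": 0,"twist": 0}

```text
time: 50.45
position: [0.5882, 0.2762, 0.1344]
orientation: [0.849, 0.528, 0.0, -0.0]
force: [-2.0, 3.0, -1.1]
width: 0.0398
grasp_force: 1.4
```

```bash
python3 - <<'E'
from h import *
tool_arc(); pads()
E
```

```text
tool ang -0.399 R 0.1371 heading -0.393 z 0.1344 F [-2.   3.  -1.1] w 0.0397821186707136
pads now,start [(np.float64(nan), np.float64(0.0447)), (np.float64(nan), np.float64(0.0448)), (np.float64(0.0207), np.float64(0.0196)), (np.float64(0.0191), np.float64(0.0446))]
  return np.nanmean(a, axis, out=out, keepdims=keepdims)
```

Request:
apply_moves:
  rows:
    - {"x": -0.0003,"y": 0.006,"z": 0,"twist": 0.043}
    - {"x": 0,"y": 0,"z": 0,"twist": 0}
    - {"x": 0,"y": 0,"z": 0,"twist": 0}

```text
time: 50.8
position: [0.5938, 0.273, 0.1345]
orientation: [0.86, 0.51, 0.0, 0.0]
force: [0.0, 2.1, -0.6]
width: 0.0398
grasp_force: 0.8
```

Request:
apply_moves:
  rows:
    - {"x": -0.0003,"y": 0.006,"z": 0,"twist": 0.043}
    - {"x": 0,"y": 0,"z": 0,"twist": 0}
    - {"x": 0,"y": 0,"z": 0,"twist": 0}

```text
time: 51.1
position: [0.5989, 0.2698, 0.1345]
orientation: [0.871, 0.491, 0.0, 0.0]
force: [-0.4, 2.3, -0.1]
width: 0.0397
grasp_force: 0.7
```

```bash
python3 - <<'E'
from h import *
tool_arc(); pads(); lever(); soap(); paddle('scene')
E
```

```text
tool ang -0.490 R 0.1367 heading -0.479 z 0.1345 F [-0.4  2.3 -0.1] w 0.039727063712471596
pads now,start [(np.float64(0.0224), np.float64(0.0447)), (np.float64(nan), np.float64(0.0448)), (np.float64(0.0196), np.float64(0.0196)), (np.float64(-0.7491), np.float64(0.0446))]
grip n 42 ang -0.669
ball n 116 [0.5844 0.1875 0.172 ] ang -0.972 r 0.0667
soap scene [ 0.4075 -0.2775] [0.0823 0.0415] 56.0 top 0.0422
soap scene [ 0.4823 -0.327 ] [0.0852 0.0431] 56.1 top 0.0422
soap scene [ 0.5551 -0.3789] [0.0843 0.0415] 55.9 top 0.0423
paddle scene len [0.1322 0.4166] blade [ 0.4813 -0.3292] head -34.37 z 0.0165
  return np.nanmean(a, axis, out=out, keepdims=keepdims)
```

Request:
apply_moves:
  rows:
    - {"x": -0.0003,"y": 0.006,"z": 0,"twist": 0.043}
    - {"x": 0,"y": 0,"z": 0,"twist": 0}
    - {"x": 0,"y": 0,"z": 0,"twist": 0}

```text
time: 51.6
position: [0.6024, 0.2674, 0.1344]
orientation: [0.881, 0.472, -0.001, -0.001]
force: [-8.4, 4.1, 2.9]
width: 0.0396
grasp_force: 4.4
```

Request:
apply_moves:
  rows:
    - {"x": -0.0003,"y": 0.005,"z": 0,"twist": 0.036}
    - {"x": 0,"y": 0,"z": 0,"twist": 0}
    - {"x": 0,"y": 0,"z": 0,"twist": 0}

```text
time: 51.9
position: [0.6041, 0.2659, 0.1343]
orientation: [0.889, 0.457, -0.003, -0.003]
force: [-18.8, 9.5, 8.3]
width: 0.0404
grasp_force: 10.0
```

The handle is blocked short of its own stop, so the ejector is at the bottom. I back off, move clear and check.

Request:
apply_moves:
  rows:
    - {"x": 0,"y": -0.015,"z": 0,"twist": 0}
    - {"x": 0,"y": 0,"z": -0.03,"twist": 0}
    - {"x": 0,"y": 0,"z": -0.03,"twist": 0}
    - {"x": 0,"y": 0,"z": -0.03,"twist": 0}
    - {"x": 0.03,"y": 0,"z": -0.03,"twist": 0}
    - {"x": 0,"y": 0,"z": 0,"twist": 0}
    - {"x": 0,"y": 0,"z": 0,"twist": 0}

```text
time: 52.6
position: [0.6138, 0.2969, 0.2554]
orientation: [0.89, 0.456, 0.001, 0.0]
force: [-0.1, 0.2, -0.3]
width: 0.0398
grasp_force: 0.0
```

```bash
python3 - <<'E'
from h import *
pads(); hand(cloud(cam('top'))); soap(); paddle('scene'); save(cam('top'),'t9.png')
E
```

```text
pads now,start [(np.float64(nan), np.float64(0.0447)), (np.float64(nan), np.float64(0.0448)), (np.float64(0.02), np.float64(0.0196)), (np.float64(0.0188), np.float64(0.0446))]
handle -0.499 R 0.1319 grip [0.5974 0.2651] 1 ball [0.5817 0.1857] 119 angle -0.975 r 0.0635
soap scene [ 0.4073 -0.2766] [0.0829 0.041 ] 56.5 top 0.0421
soap scene [ 0.4814 -0.3287] [0.084  0.0434] 54.8 top 0.0422
soap scene [ 0.5566 -0.379 ] [0.0831 0.0405] 55.2 top 0.0422
paddle scene len [0.1322 0.4178] blade [ 0.4809 -0.3283] head -34.41 z 0.0164
  return np.nanmean(a, axis, out=out, keepdims=keepdims)
```

View pics/t9.png

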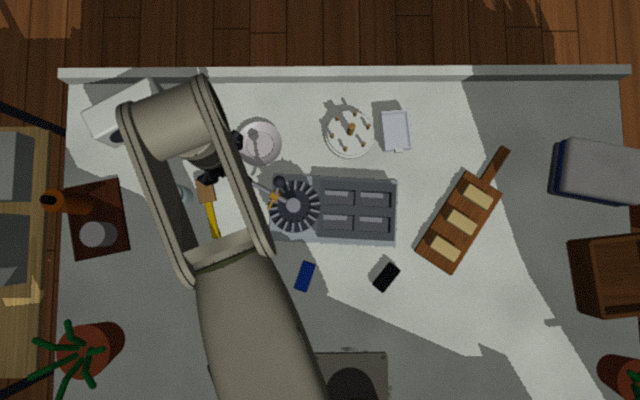

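The three bars lie apart on the blade at (441,247), (461,221) and (479,197). The mould is empty with its pads down, and the bystanders have not moved.

```bash
python3 -c "
from cell import manip
print(manip.close_job())"
```

```text
the job is handed in; nothing more can be done
None
```

The job is handed in: the three bars present (the cavity for bar2 was empty) lie apart on the paddle's blade, the ejector is pumped back down to its stop, and the bystanders look unmoved; no verdict was returned.

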